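# Store the tall spacers in the shuttered canister and rack the short ones

## Task

Turn the star wheel counterclockwise by pushing its spokes until the canister's shutter is fully open, drop every tall hex spacer through the neck into the canister, then turn the wheel back until the shutter is fully shut over the mouth. Stand every short hex spacer upright in the channel of the row rack, at any time. Leave the brush and the black ring where they are.

Things in the scene. Friction and masses are not known exactly. Their poses are not given: they have to be found in the camera images.
- canister: Fixed clear canister with a narrow neck on a fixed base plate (8 mm thick; x -62 to +62, y -52 to +160 mm). Origin on the bench under the canister's axis; z up. Canister 96 mm across, inner floor 13 mm and shoulder 102 mm above the bench. An 18 mm pivot post stands 95 mm from its axis in its +y direction and carries the shutter and star wheel.
- mouth (a point): Centre of the neck's rim, 120 mm above the bench, straight over the canister's origin. Neck 44 mm outside, 36 mm inside.
- star_axis (a point): Star wheel's upright axis at the height of its spokes' middle, 149 mm above the bench, 95 mm from the neck's axis in the canister's +y. Five round spokes 8 mm thick, 72 degrees apart, reach to 56 mm from the axis, ending in 12 mm balls; one lies right over the shutter arm. Hub 32 mm across, top 9 mm above this point.
- star_wheel (a joint): Angle of the star wheel and the shutter fixed under it, rad; grows counterclockwise from above; stops at 0 (shut, arm along the canister's -y) and 2.10 (fully open). Friction 0.08 N m, stays where left. Shutter: 3 mm plate, 122 to 125 mm above the bench; arm 24 mm wide, disc 54 mm across centred 95 mm from the axis.
- rack: Fixed aluminium row rack, 140 x 44 mm. Origin under its centre on the bench; x along the row, z up. One shallow channel along x, 128 mm long and 28 mm wide inside, floor 3 mm and walls 6 mm above the bench.
- tall_0: Plain steel hexagonal spacer, 20 mm across flats (23 mm across corners), 24 mm tall, standing on end, blind 9 mm hole in its top. Origin: centre of its lower end; z along its length, up as it stands; its flats face 30, 90 and 150 degrees from its x axis (two corners lie on the x axis). Absent in some starts. One of the tall spacers.
- tall_1: Plain steel hexagonal spacer, 20 mm across flats (23 mm across corners), 24 mm tall, standing on end, blind 9 mm hole in its top. Origin: centre of its lower end; z along its length, up as it stands; its flats face 30, 90 and 150 degrees from its x axis (two corners lie on the x axis). Absent in some starts. One of the tall spacers.
- tall_2: Plain steel hexagonal spacer, 20 mm across flats (23 mm across corners), 24 mm tall, standing on end, blind 9 mm hole in its top. Origin: centre of its lower end; z along its length, up as it stands; its flats face 30, 90 and 150 degrees from its x axis (two corners lie on the x axis). Absent in some starts. One of the tall spacers.
- short_0: Plain steel hexagonal spacer, 20 mm across flats (23 mm across corners), 14 mm tall, standing on end, blind 9 mm hole in its top. Origin: centre of its lower end; z along its length, up as it stands; its flats face 30, 90 and 150 degrees from its x axis (two corners lie on the x axis). Absent in some starts. One of the short spacers.
- short_1: Plain steel hexagonal spacer, 20 mm across flats (23 mm across corners), 14 mm tall, standing on end, blind 9 mm hole in its top. Origin: centre of its lower end; z along its length, up as it stands; its flats face 30, 90 and 150 degrees from its x axis (two corners lie on the x axis). Absent in some starts. One of the short spacers.
- short_2: Plain steel hexagonal spacer, 20 mm across flats (23 mm across corners), 14 mm tall, standing on end, blind 9 mm hole in its top. Origin: centre of its lower end; z along its length, up as it stands; its flats face 30, 90 and 150 degrees from its x axis (two corners lie on the x axis). Absent in some starts. One of the short spacers.
- brush_esd: Black flat brush 20 x 123 mm, 9 mm high, lying on the bench; a bystander. Origin under its middle.
- lens_cap_ring: Black ring 41 mm across, 11 mm high, lying on the bench; a bystander. Origin under its middle.
- microscope: White stereo microscope, fixed, about 0.45 m tall; its base and head fill x from -0.18 to +0.13 m and y from -0.15 to +0.10 m about its origin on the bench. Carry things round its front (robot side).
- note_pad: Pink note pad 51 x 51 x 12 mm, fixed to the bench; a bystander. Origin under its middle.

How it is judged:
By the outcome, as a careful person would: the job done as asked, in the order asked, and still so for the second after the job is handed in, with the robot touching nothing.
Of tall_0, tall_1, tall_2 only 2 to 3 are there at a start; the rules pass over those that are not, and their reading is None.
Of short_0, short_1, short_2 only 2 to 3 are there at a start; the rules pass over those that are not, and their reading is None.
At some moment in a run one of tall_0, tall_1, tall_2, short_0, short_1, short_2 may be knocked a few centimetres aside while the robot is not near it.
Once in a run the grip may slacken for a moment while it holds something.
It also fails if it takes over 210 s, if anything falls off the work surface, if the arm or the gripper's body presses on something with over 40 N, if the wrist force passes 120 N, or if a joint passes its speed limit or range.

## Robot

A 6-joint arm with a two-finger parallel gripper is mounted at the origin on a cart in front of the work surface, level with it; the furniture and walls round the work are solid. World frame = base frame: x ahead of the robot, y to its left, z up, the work surface at z = 0. Lengths are in m, angles in rad, forces in N, time in s.
With the tool pointing down it reaches from about 0.25 to 0.8 m from the base axis. Payload 8.5 kg.
Tool frame: the origin (TCP) lies between the finger pads; the fingertips stand 11 mm ahead of it and the grasp point (between the pads) lies 8 mm behind it; x points along the fingers, y is the direction in which the jaws open and shut, and the axes are right-handed (so a half turn about x gives the same grasp; the last joint's range is limited). The gripper opens to 85 mm and grips with 20 to 120 N. Pads are 22 mm wide; open, the fingers measure 114 mm over their backs; the gripper's body (76 mm by 85 mm) begins 54 mm behind the grasp point. The pads swing forward as they close: fully open they stand 13 mm farther back than shut.
Start: joints at [-1.159, 0.238, -0.013, 1.319, 0, 1.571], TCP at [0.21, -0.481, 0.242] pointing down, gripper open.
Joint ranges: [-2.66, 2.66], [-1.03, 1.9], [-1.14, 1.46], [-1.82, 2.27], [-1.45, 1.34], [-3.14, 3.14]. Speed limits (rad/s): [2.22, 2.22, 2.79, 3.14, 3.14, 3.14].

## Interface

Orientations are given as a rotation vector (axis times angle).
In Python, from bench import read_state, snapshot, calibration, job_done gives the robot as it stands.
- The arm moves only by the tool carry_out, never from a script. Its argument "rows" is a list of rows, each a list of 7 numbers: the shift along the tool's x, y, z in cm, then the turn, a rotation vector about the tool's x, y, z in rad, then the opening, from 0 (shut) to 1 (fully open). A call has 1 to 12 rows; each row is the pose to reach, as a shift and turn from the pose measured when the call began, along the tool's axes at that moment; what a row does not reach only later rows make up. A row lasts 1/8 s, in which the tool goes at most 62.5 mm and 10.7 degrees, less where a joint would pass 70% of its speed; a pose out of reach is approached as far as the arm can. A call with a gripper value outside its range is refused whole. The fingers move at their own pace and stop on an object; "grip_force" is the grip in N (left out, the last holds). Time passes only in rows, so rows that repeat a pose let the fingers close. It gives the time, the measured TCP pose, the force and the opening at its end, in the units of the state.
- read_state(): the state, without advancing time (a new reading comes with each control period).
- snapshot(name): name is "scene" or "top"; returns the picture (420x560x3 uint8, blue, green, red); there is no depth.
- calibration(name): a dict with "mtx" (3x3 intrinsics, pixels), "T" (4x4, takes a point from camera to world coordinates). Camera axes: x right, y up, looking along -z (the intrinsics and any distortion apply to the point x, -y, -z); pixel columns grow to the right and rows downward; lengths in m; the calibration is good to about 2 mm. A picture is of the moment at which its call begins. calibration takes no time and is no camera call.
- job_done(): hands the job in, once; it reports no verdict.
The state is a dict: "t": time; "joint_pos": joint angles; "joint_vel": joint speeds; "joint_efforts": joint torques, N m; "tool_pos": TCP position; "tcp_rot": TCP orientation; "contact_force": force on the tool from outside, world axes, zero at the start; "wrist_torque": the same for the moment, N m; "opening": finger opening in m.
Only numpy, scipy, OpenCV 4.12 (cv2) and the standard library are available. Lean on these libraries where they do the work, as an engineer would, in place of code of your own. Each camera call takes 0.05 s, during which the arm holds its last target. There are 200 camera calls.

## Working session

There is one attempt and no reset: what is moved stays moved. The work goes in short steps, Python scripts to look and compute and a tool call to move; the robot and the scene stay as the last step left them, time stands still between calls to the robot, and variables do not carry over. Pictures are saved under pics/ and viewed, about 12 in all and at most 16, crops included, and the job is handed in when it is done.

Besides the shell and the picture viewer there is one more tool, called after "Call:" as name(argument=value, ...) on one line, values as JSON. carry_out: Moves the arm, as the interface text tells. Its arguments: {"type":"object","properties":{"rows":{"type":"array"},"grip_force":{"type":"number"}},"required":["rows"]}

```bash
ls; mkdir -p pics
python3 - <<'E'
from bench import *
import cv2
print(read_state())
for n in("scene","top"):
    c=calibration(n);print(n,c["mtx"],c["T"],[k for k in c])
    cv2.imwrite(f"pics/{n}0.png",snapshot(n))
E
```

```text
pics
{'t': 0.0, 'joint_pos': array([-1.15902711e+00,  2.38823524e-01, -1.42494343e-02,  1.31918323e+00,
       -8.37773492e-06,  1.57081900e+00]), 'joint_vel': array([ 0.00127846, -0.00113452, -0.00122715,  0.00071031,  0.00167145,
        0.00022753]), 'joint_efforts': array([ 1.33648769e-03, -5.38782156e+01,  3.46434832e+01,  1.85681367e-02,
        2.28313615e-04, -4.54278074e-05]), 'tool_pos': array([ 0.20996371, -0.4807625 ,  0.24165706]), 'tcp_rot': array([ 1.99492279,  0.41812363, -1.99554785]), 'contact_force': array([ 0.60616698, -0.67171347,  0.26187751]), 'wrist_torque': array([0.01311298, 0.03071427, 0.01483585]), 'opening': 0.08549961494813973}
scene [[506.7233758    0.         269.29363161]
 [  0.         506.7233758  210.17918433]
 [  0.           0.           1.        ]] [[-0.64668278  0.33345262 -0.68601074 -0.49298314]
 [-0.76270239 -0.27172446  0.58689938  0.9221725 ]
 [ 0.00929724  0.90275975  0.43004464  0.74573193]
 [ 0.          0.          0.          1.        ]] ['mtx', 'T']
top [[452.10974789   0.         280.44116645]
 [  0.         452.10974789 215.83918288]
 [  0.           0.           1.        ]] [[-0.03010644  0.99469949 -0.09831853  0.42007992]
 [-0.99926126 -0.03230244 -0.02082029  0.01422943]
 [-0.02388586  0.09761908  0.99493717  1.15235194]
 [ 0.          0.          0.          1.        ]] ['mtx', 'T']
```

View pics/scene0.png

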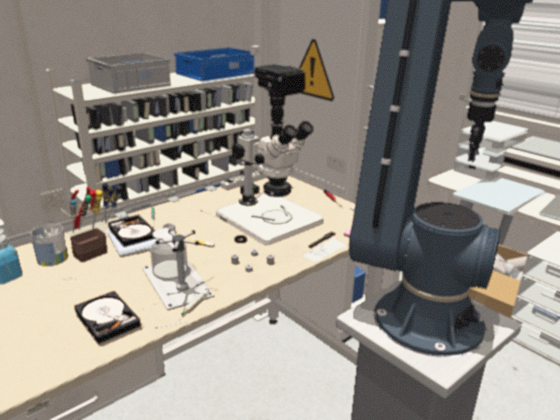

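View pics/top0.png

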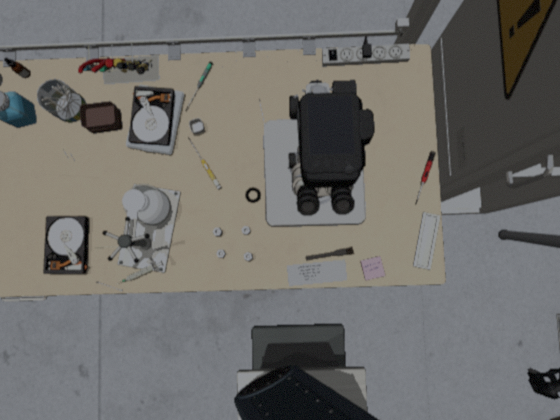

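The top view shows the wheel hub near (125,241), the canister neck near (135,200), four hexes near (218,232), (247,231), (221,254) and (249,257), and a rack candidate at (425,240). Next I'll enlarge these areas.

```bash
cat > h.py <<'E'
import numpy as np,cv2
from bench import *
from scipy.spatial.transform import Rotation as R
def ray(n,u,v):
    c=calibration(n);K=c["mtx"];T=c["T"]
    d=np.array([(u-K[0,2])/K[0,0],-(v-K[1,2])/K[1,1],-1.]);return T[:3,3],T[:3,:3]@d
def onz(n,u,v,z):
    o,d=ray(n,u,v);return (o+d*(z-o[2])/d[2]).round(4)
def proj(n,p):
    c=calibration(n);K=c["mtx"];q=np.linalg.inv(c["T"])@np.append(p,1)
    return np.array([K[0,2]+K[0,0]*q[0]/-q[2],K[1,2]+K[1,1]*-q[1]/-q[2]]).round(1)
def crop(n,img,x0,y0,w,h,s): return cv2.resize(img[y0:y0+h,x0:x0+w],None,fx=s,fy=s,interpolation=cv2.INTER_CUBIC)
E
python3 - <<'E'
from h import *
t=cv2.imread("pics/top0.png");s=cv2.imread("pics/scene0.png")
a=crop("top",t,90,180,100,100,4);b=crop("top",t,200,215,65,55,6)[:400]
c=crop("top",t,400,200,50,75,4)
W=np.zeros((600,800,3),np.uint8)
W[:400,:400]=a
W[:b.shape[0],400:400+b.shape[1]]=b
d=crop("s",s,220,230,80,50,5)
W[350:600,400:800]=d
W[400:600,:120]=cv2.resize(c,(133,200))[:,:120]
W[400:600,130:400]=crop("t",t,285,255,90,50,3)[:,:][:200,:270] if 0 else np.pad(crop("t",t,285,255,90,50,3),((0,50),(0,0),(0,0)))
cv2.imwrite("pics/c1.png",W)
for u,v in [(218,232),(247,231),(221,254),(249,257)]: print(onz("top",u,v,.02))
print("rackcorners",[onz("top",u,v,.006) for u,v in [(421,213),(438,215),(430,270),(414,268)]])
print("paper",[onz("top",u,v,.0) for u,v in [(289,262),(346,262),(346,283),(289,283)]])
print("hub",onz("top",125,241,.158))
E
```

```text
[0.4962 0.1963 0.02  ]
[0.4964 0.1231 0.02  ]
[0.4408 0.1897 0.02  ]
[0.4312 0.1196 0.02  ]
rackcorners [array([ 0.529 , -0.3177,  0.006 ]), array([ 0.5226, -0.36  ,  0.006 ]), array([ 0.3853, -0.3314,  0.006 ]), array([ 0.3914, -0.292 ,  0.006 ])]
paper [array([0.4157, 0.0202, 0.    ]), array([ 0.4114, -0.1238,  0.    ]), array([ 0.3589, -0.1215,  0.    ]), array([0.363 , 0.0219, 0.    ])]
hub [0.4735 0.3812 0.158 ]
```

View pics/c1.png

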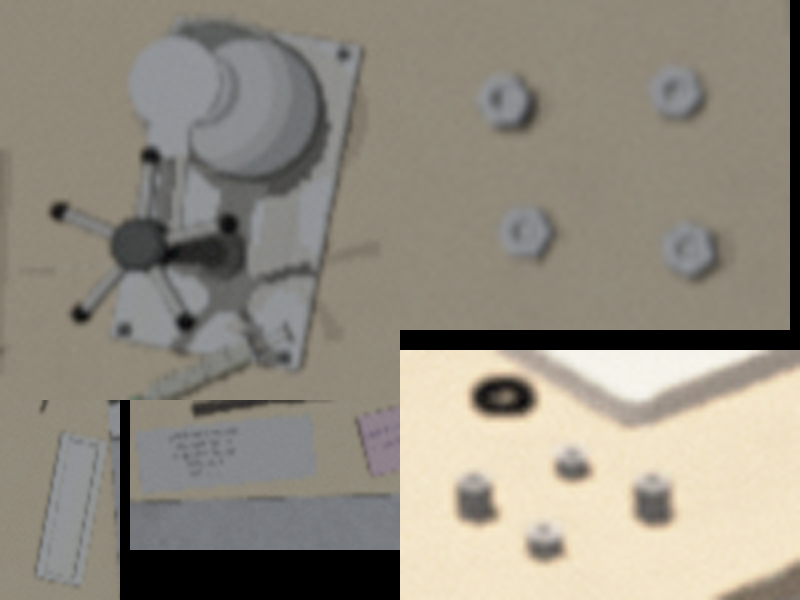

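The crop shows the base plate corners, the hub at about px (124.5,240.8) and the shutter disc at about (133,201), to the left of the canister body, so it may already be part open. There are four hexes. The scene view shows two tall and two short.

Run:
```python
from h import *
t=cv2.imread("pics/top0.png");s=cv2.imread("pics/scene0.png")
# canister
cs=[(135,184.5),(180.5,191.25),(164.25,272),(118,263.75)]
P=[onz("top",u,v,.008) for u,v in cs];print("base",[p[:2] for p in P],[round(np.linalg.norm(P[i]-P[i-1]),4) for i in range(4)])
hub=onz("top",124.5,240.75,.158);disc=onz("top",133,201.2,.125);body=onz("top",154.5,208.7,.11)
print("hub",hub,"disc",disc,"body",body,np.linalg.norm(hub-disc),np.linalg.norm((hub-body)[:2]))
for b in [(150.5-.0,0)]:pass
balls=[(127.7,219),(104.8,232.6),(110.3,258.5),(136.5,260.5),(147,236)]
for u,v in balls:
    p=onz("top",u,v,.149);d=(p-hub)[:2];print("ball",p,np.linalg.norm(d).round(4),np.degrees(np.arctan2(d[1],d[0])).round(1))
# hexes
def blobs(n,img,x0,y0,x1,y1):
    im=img[y0:y1,x0:x1];im=cv2.resize(im,None,fx=4,fy=4,interpolation=cv2.INTER_CUBIC)
    bg=np.median(im.reshape(-1,3),0);lab=cv2.cvtColor(im,cv2.COLOR_BGR2LAB).astype(int)
    m=(np.abs(lab[...,2]-np.median(lab[...,2]))>5).astype(np.uint8)
    N,L,st,ce=cv2.connectedComponentsWithStats(m)
    return [((ce[i]+.5)/4-.5+[x0,y0],st[i]/4.) for i in range(1,N) if st[i][4]>150]
for c,st in blobs("top",t,205,218,262,268): print("top",c.round(1),st, onz("top",*c,.024),onz("top",*c,.014), proj("scene",onz("top",*c,.014)))
for c,st in blobs("scene",s,224,248,282,276): print("scene",c.round(1),st)
c=cv2.cvtColor(t[205:280,405:445],cv2.COLOR_BGR2LAB)
m=(c[...,2].astype(int)-np.median(c[...,2])<-6).astype(np.uint8)
for k in cv2.findContours(m,0,2)[0]:
    if cv2.contourArea(k)>200:
        r=cv2.minAreaRect(k);bx=cv2.boxPoints(r)+[405,205];print("rack",r,[onz("top",u,v,.006)[:2] for u,v in bx],onz("top",*bx.mean(0),.006))
```

```text
base [array([0.6266, 0.4111]), array([0.605 , 0.2932]), array([0.4001, 0.3362]), array([0.4244, 0.4543])] [np.float64(0.2068), np.float64(0.1199), np.float64(0.2094), np.float64(0.1206)]
hub [0.4741 0.3823 0.158 ] disc [0.5666 0.3751 0.125 ] body [0.5494 0.3297 0.11  ] 0.09847380362309559 0.09185232713437365
ball [0.5232 0.3786 0.149 ] 0.0492 -4.3
ball [0.4943 0.4303 0.149 ] 0.0521 67.2
ball [0.436  0.4174 0.149 ] 0.0518 137.3
ball [0.4298 0.3586 0.149 ] 0.0502 -151.9
ball [0.4836 0.335  0.149 ] 0.0482 -78.6
top [245.4 229.9] [ 36.5    7.75   9.     9.   242.75] [0.4991 0.1266 0.024 ] [0.4998 0.1276 0.014 ] [254.5 249.6]
top [217.1 231.5] [  7.75   9.5    9.75   9.   259.75] [0.4974 0.198  0.024 ] [0.4981 0.1996 0.014 ] [234.8 258. ]
top [220.5 253.2] [ 11.5  31.5   9.    8.5 244.5] [0.4427 0.1903 0.024 ] [0.4429 0.1919 0.014 ] [249.2 265.1]
top [247.7 256.2] [ 38.5   34.     9.25   9.25 254.75] [0.4333 0.1224 0.024 ] [0.4335 0.1234 0.014 ] [270.5 258.2]
scene [253.9 251.8] [ 26.75   1.     7.     6.75 152.5 ]
scene [234.5 258.9] [  7.5   6.5   7.   10.  235. ]
scene [270.  259.1] [ 43.     6.5    7.25  10.25 252.75]
scene [248.5 267.4] [ 21.25  16.25   7.25   7.5  176.5 ]
rack ((21.264793395996094, 35.631893157958984), (17.482013702392578, 53.77619171142578), 10.954063415527344) [array([ 0.3981, -0.2888]), array([ 0.53  , -0.3223]), array([ 0.5201, -0.3648]), array([ 0.3885, -0.3309])] [ 0.4588 -0.3266  0.006 ]
```

The poses are consistent: the base-plate corners put the wheel axis at (0.474,0.382), the hub measurement gives the same, and the mouth is at about (0.567,0.3625). Shorts are at (0.500,0.128) and (0.443,0.192). Talls are at (0.497,0.198) and (0.433,0.122).

```bash
cat >> h.py <<'E'
def Rdown(a): return np.column_stack([[0,0,-1],[np.cos(a),np.sin(a),0],[np.sin(a),-np.cos(a),0]])
def st():
    s=read_state();R0=R.from_rotvec(s["tcp_rot"]).as_matrix()
    a=np.arctan2(R0[1,1],R0[0,1]);return s,R0,a
def show():
    s,R0,a=st();print("t",round(s["t"],2),"pos",s["tool_pos"].round(4),"yaw",round(np.degrees(a),1),"j",s["joint_pos"].round(2),"F",s["contact_force"].round(1),"open",round(s["opening"],4))
def rows(wps):
    """wps: (x,y,z,yaw_deg,opening)"""
    s,R0,a=st()
    for x,y,z,yaw,o in wps:
        d=R0.T@(np.array([x,y,z])-s["tool_pos"])*100;r=R.from_matrix(R0.T@Rdown(np.radians(yaw))).as_rotvec()
        print([float(v) for v in d.round(2)]+[float(v) for v in r.round(3)]+[o])
E
python3 - <<'E'
from h import *
show()
A=np.array([.474,.3822])
p=lambda r,d:tuple(A+r*np.array([np.cos(np.radians(d)),np.sin(np.radians(d))]))
s,R0,a=st();yaw=np.degrees(a)
for k in(50,80,110):
  rows([(.40,.0,.25,yaw+k,0),(*p(.042,-114),.25,yaw+k,0)])
E
```

```text
t 0.1 pos [ 0.21   -0.4808  0.2417] yaw -66.4 j [-1.16  0.24 -0.01  1.32 -0.    1.57] F [ 0.1 -0.   0.1] open 0.0853
[-0.78, -36.45, -36.66, -0.873, -0.001, 0.001, 0]
[-0.74, -65.69, -55.63, -0.873, -0.001, 0.001, 0]
[-0.78, -36.45, -36.66, -1.396, -0.001, 0.001, 0]
[-0.74, -65.69, -55.63, -1.396, -0.001, 0.001, 0]
[-0.78, -36.45, -36.66, -1.92, -0.001, 0.001, 0]
[-0.74, -65.69, -55.63, -1.92, -0.001, 0.001, 0]
```

Call:
carry_out(rows=[[-0.8,-36.5,-36.7,-1.0,0,0,0],[-0.8,-36.5,-36.7,-1.0,0,0,0],[-0.8,-36.5,-36.7,-1.0,0,0,0],[-0.8,-36.5,-36.7,-1.0,0,0,0],[-0.8,-36.5,-36.7,-1.3,0,0,0],[-0.8,-36.5,-36.7,-1.75,0,0,0],[-0.8,-36.5,-36.7,-1.75,0,0,0],[-0.8,-36.5,-36.7,-1.75,0,0,0],[-0.8,-65.7,-55.6,-1.75,0,0,0],[-0.8,-65.7,-55.6,-1.75,0,0,0],[-0.8,-65.7,-55.6,-1.75,0,0,0],[-0.8,-65.7,-55.6,-1.75,0,0,0]])

```text
t: 1.6
tool_pos: [0.4365, 0.2324, 0.2502]
tcp_rot: [0.764, 1.433, -0.763]
contact_force: [1.1, -0.6, -0.0]
opening: 0.0001
```

Run:
```python
from h import *
show()
A=np.array([.474,.3822])
p=lambda r,d:tuple(A+r*np.array([np.cos(np.radians(d)),np.sin(np.radians(d))]))
rows([(*p(.042,-114),.25,34,0),(*p(.042,-114),.148,34,0)]+[(*p(.042,d),.148,34,0) for d in range(-105,50,10)])
```

```text
t 1.6 pos [0.4365 0.2324 0.2502] yaw 33.9 j [ 0.49  0.18 -0.06  1.32  0.    1.47] F [ 1.1 -0.6 -0. ] open 0.0001
[0.03, 7.9, -8.11, -0.002, -0.001, -0.0, 0]
[10.23, 7.9, -8.1, -0.002, -0.001, -0.0, 0]
[10.23, 8.3, -7.57, -0.002, -0.001, -0.0, 0]
[10.23, 8.82, -7.07, -0.002, -0.001, -0.0, 0]
[10.23, 9.43, -6.66, -0.002, -0.001, -0.0, 0]
[10.23, 10.1, -6.36, -0.002, -0.001, -0.0, 0]
[10.23, 10.81, -6.19, -0.002, -0.001, -0.0, 0]
[10.23, 11.54, -6.14, -0.002, -0.001, -0.0, 0]
[10.23, 12.27, -6.21, -0.002, -0.001, -0.0, 0]
[10.23, 12.97, -6.42, -0.002, -0.001, -0.0, 0]
[10.23, 13.63, -6.74, -0.002, -0.001, -0.0, 0]
[10.23, 14.22, -7.17, -0.002, -0.001, -0.0, 0]
[10.23, 14.73, -7.7, -0.002, -0.001, -0.0, 0]
[10.23, 15.14, -8.31, -0.002, -0.001, -0.0, 0]
[10.23, 15.43, -8.98, -0.002, -0.001, -0.0, 0]
[10.24, 15.61, -9.69, -0.002, -0.001, -0.0, 0]
[10.24, 15.66, -10.42, -0.002, -0.001, -0.0, 0]
[10.24, 15.58, -11.15, -0.002, -0.001, -0.0, 0]
```

Call:
carry_out(rows=[[0,7.9,-8.1,0,0,0,0],[0,7.9,-8.1,0,0,0,0],[0,7.9,-8.1,0,0,0,0],[5,7.9,-8.1,0,0,0,0],[8,7.9,-8.1,0,0,0,0],[10.2,7.9,-8.1,0,0,0,0],[10.2,7.9,-8.1,0,0,0,0],[10.2,8.3,-7.6,0,0,0,0],[10.2,8.8,-7.1,0,0,0,0],[10.2,9.4,-6.7,0,0,0,0],[10.2,10.1,-6.4,0,0,0,0],[10.2,10.8,-6.2,0,0,0,0]])

```text
t: 3.1
tool_pos: [0.492, 0.3441, 0.1483]
tcp_rot: [0.764, 1.433, -0.764]
contact_force: [-3.5, -1.3, 0.6]
opening: 0.0005
```

Run:
```python
from h import *
show()
A=np.array([.474,.3822])
p=lambda r,d:tuple(A+r*np.array([np.cos(np.radians(d)),np.sin(np.radians(d))]))
rows([(*p(.042,d),.148,34,0) for d in range(-65,50,10)])
t=snapshot("top");s=snapshot("scene");cv2.imwrite("pics/c2.png",np.hstack([crop("",t,90,180,100,100,4),crop("",s,130,210,100,100,4)]))
```

```text
t 3.1 pos [0.492  0.3441 0.1483] yaw 33.9 j [ 0.61  0.41 -0.01  1.16  0.    1.59] F [-3.5 -1.3  0.6] open 0.0005
[0.03, -0.02, -0.01, -0.002, -0.001, 0.0, 0]
[0.03, 0.71, 0.04, -0.002, -0.001, 0.0, 0]
[0.03, 1.44, -0.04, -0.002, -0.001, 0.0, 0]
[0.03, 2.14, -0.25, -0.002, -0.001, 0.0, 0]
[0.03, 2.8, -0.57, -0.002, -0.001, 0.0, 0]
[0.03, 3.39, -1.0, -0.002, -0.001, 0.0, 0]
[0.03, 3.9, -1.53, -0.002, -0.001, 0.0, 0]
[0.03, 4.31, -2.13, -0.002, -0.001, 0.0, 0]
[0.03, 4.6, -2.8, -0.002, -0.001, 0.0, 0]
[0.03, 4.78, -3.52, -0.002, -0.001, 0.0, 0]
[0.03, 4.83, -4.25, -0.002, -0.001, 0.0, 0]
[0.03, 4.75, -4.97, -0.002, -0.001, 0.0, 0]
```

View pics/c2.png

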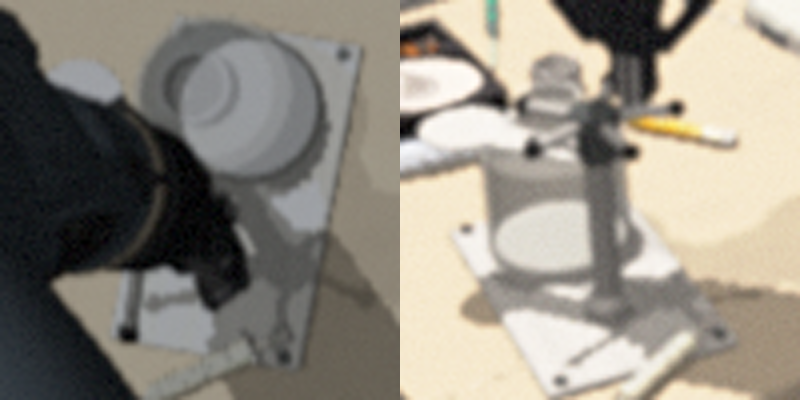

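The shutter disc has swung away to crop (85,80), so the spoke is being pushed. I'll continue the orbit.

Call:
carry_out(rows=[[0,0.7,0,0,0,0,0],[0,1.4,0,0,0,0,0],[0,2.1,-0.2,0,0,0,0],[0,2.8,-0.6,0,0,0,0],[0,3.4,-1.0,0,0,0,0],[0,3.9,-1.5,0,0,0,0],[0,4.3,-2.1,0,0,0,0],[0,4.4,-2.4,0,0,0,0]])

```text
t: 4.2
tool_pos: [0.5161, 0.3893, 0.1481]
tcp_rot: [0.765, 1.432, -0.763]
contact_force: [0.9, -3.2, -1.5]
opening: -0.0002
```

Run:
```python
from h import *
show()
A=np.array([.474,.3822])
s,_,_=st();d=s["tool_pos"][:2]-A;print(np.linalg.norm(d),np.degrees(np.arctan2(d[1],d[0])))
p=lambda r,d:tuple(A+r*np.array([np.cos(np.radians(d)),np.sin(np.radians(d))]))
rows([(*p(.042,d),.148,34,0) for d in range(10,50,4)])
```

```text
t 4.2 pos [0.5161 0.3893 0.1481] yaw 33.9 j [ 0.65  0.49  0.12  1.2  -0.    1.63] F [ 0.9 -3.2 -1.5] open -0.0002
0.04273895122692345 9.562524244234188
[0.01, -0.05, -0.06, -0.002, 0.0, -0.001, 0]
[0.01, 0.05, -0.33, -0.002, 0.0, -0.001, 0]
[0.01, 0.14, -0.61, -0.002, 0.0, -0.001, 0]
[0.01, 0.22, -0.9, -0.002, 0.0, -0.001, 0]
[0.01, 0.27, -1.18, -0.002, 0.0, -0.001, 0]
[0.01, 0.3, -1.48, -0.002, 0.0, -0.001, 0]
[0.01, 0.3, -1.77, -0.002, 0.0, -0.001, 0]
[0.01, 0.29, -2.06, -0.002, 0.0, -0.001, 0]
[0.01, 0.26, -2.35, -0.002, 0.0, -0.001, 0]
[0.01, 0.21, -2.64, -0.002, 0.0, -0.001, 0]
```

Call:
carry_out(rows=[[0,0.1,-0.3,0,0,0,0],[0,0.1,-0.6,0,0,0,0],[0,0.1,-0.6,0,0,0,0]])

```text
t: 4.58
tool_pos: [0.5138, 0.3953, 0.1484]
tcp_rot: [0.765, 1.431, -0.762]
contact_force: [0.8, 0.2, -1.1]
opening: -0.0001
```

Call:
carry_out(rows=[[0,0.1,-0.3,0,0,0,0],[0,0.1,-0.3,0,0,0,0]])

```text
t: 4.82
tool_pos: [0.5136, 0.3959, 0.1483]
tcp_rot: [0.763, 1.428, -0.765]
contact_force: [4.5, -12.8, 1.3]
opening: 0.0003
```

Call:
carry_out(rows=[[0,0,-0.3,0,0,0,0],[0,0,-0.3,0,0,0,0]])

```text
t: 5.08
tool_pos: [0.5135, 0.3959, 0.1485]
tcp_rot: [0.762, 1.422, -0.769]
contact_force: [7.8, -13.4, -0.2]
opening: 0.0003
```

The wheel is at its stop: 13 N and no movement. I'll back off, rise, and step aside to look.

Call:
carry_out(rows=[[0,0,0.5,0,0,0,0],[-5,0,0.5,0,0,0,0.4],[-10,0,0.5,0,0,0,0.4],[-10,-25,-5,0,0,0,0.6],[-10,-25,-5,0,0,0,0.6],[-10,-25,-5,0,0,0,0.6],[-10,-25,-5,0,0,0,0.6],[-10,-25,-5,0,0,0,0.6]])

```text
t: 6.08
tool_pos: [0.2738, 0.2981, 0.2485]
tcp_rot: [0.762, 1.424, -0.767]
contact_force: [0.8, 0.0, 1.2]
opening: 0.0513
```

```bash
cat >> h.py <<'E'
def blobs(img,x0,y0,x1,y1,th=5):
    im=cv2.resize(img[y0:y1,x0:x1],None,fx=4,fy=4,interpolation=cv2.INTER_CUBIC)
    lab=cv2.cvtColor(im,cv2.COLOR_BGR2LAB).astype(int)
    m=(np.abs(lab[...,2]-np.median(lab[...,2]))>th).astype(np.uint8)
    N,L,s,ce=cv2.connectedComponentsWithStats(m)
    return [((ce[i]+.5)/4-.5+[x0,y0],s[i]/4.) for i in range(1,N) if s[i][4]>150]
E
python3 - <<'E'
from h import *
show()
t=snapshot("top");s=snapshot("scene");cv2.imwrite("pics/c3.png",np.hstack([crop("",t,70,180,200,100,2),crop("",t,90,180,100,100,4)[::2,::2],crop("",s,130,210,180,100,2)])[:, :960])
cv2.imwrite("pics/c3.png",np.vstack([crop("",t,70,170,200,110,4)[:300],np.hstack([crop("",s,130,210,180,75,4)[:300],np.zeros((300,80,3),np.uint8)])]))
for c,k in blobs(s,224,248,282,276): print("scene",c.round(1),k)
for c,k in blobs(t,205,218,262,268): print("top",c.round(1),k)
E
```

```text
t 6.08 pos [0.2738 0.2981 0.2485] yaw 33.8 j [ 0.83  0.03 -0.25  1.3  -0.01  1.82] F [0.8 0.  1.2] open 0.0513
scene [253.9 251.9] [ 27.25   1.     6.25   6.75 139.  ]
scene [234.5 258.9] [  7.5    6.5    7.     9.75 222.75]
scene [270.  259.2] [ 43.     6.75   7.    10.   227.  ]
scene [248.5 267.5] [ 21.5   16.5    6.75   7.25 158.75]
top [245.4 229.9] [ 36.5    8.     9.     8.75 243.  ]
top [217.1 231.5] [  7.75   9.5    9.5    9.   259.75]
top [220.4 253.2] [ 11.5  31.5   9.    8.5 243. ]
top [247.7 256.2] [ 38.75  34.     9.     9.25 255.75]
```

View pics/c3.png

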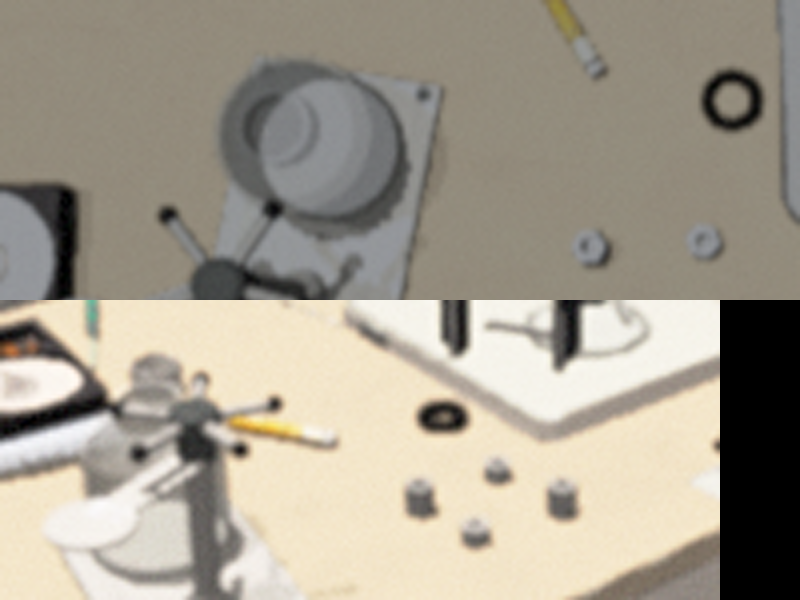

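The shutter is fully open, with the disc at scene crop (95,525), and the neck is clear. All four hexes are where they were. Next I'll check the mouth's projection and plan the first grasp.

Run:
```python
from h import *
t=cv2.imread("pics/c3.png")
def q(n,p):
    u=proj(n,p); return (u-[70,170])*4 if n=="top" else (u-[130,210])*4+[0,300]
o=np.array([.5668,.3625])
for nm,r,z in(("rim",.022,.12),("body",.048,.1),("base",.048,.008)):
  for n in("top","scene"):
    pts=np.array([q(n,[o[0]+r*np.cos(a),o[1]+r*np.sin(a),z]) for a in np.linspace(0,6.28,40)]).astype(int)
    m=np.zeros_like(t);cv2.polylines(t[:300] if n=="top" else t,[pts],True,(0,0,255),1)
cv2.imwrite("pics/c4.png",t)
show()
rows([(.4333,.1224,.10,80,.6),(.4333,.1224,.016,80,.6)])
rows([(.4333,.1224,.10,20,.6),(.4333,.1224,.016,20,.6)])
```

```text
t 6.17 pos [0.2766 0.3    0.2486] yaw 33.7 j [ 0.83  0.03 -0.24  1.29 -0.01  1.81] F [0.4 0.5 0.7] open 0.051
[15.07, 3.13, 23.34, -0.807, 0.009, 0.001, 0.6]
[23.47, 3.1, 23.27, -0.807, 0.009, 0.001, 0.6]
[15.07, 3.13, 23.34, 0.24, 0.008, -0.004, 0.6]
[23.47, 3.1, 23.27, 0.24, 0.008, -0.004, 0.6]
```

View pics/c4.png

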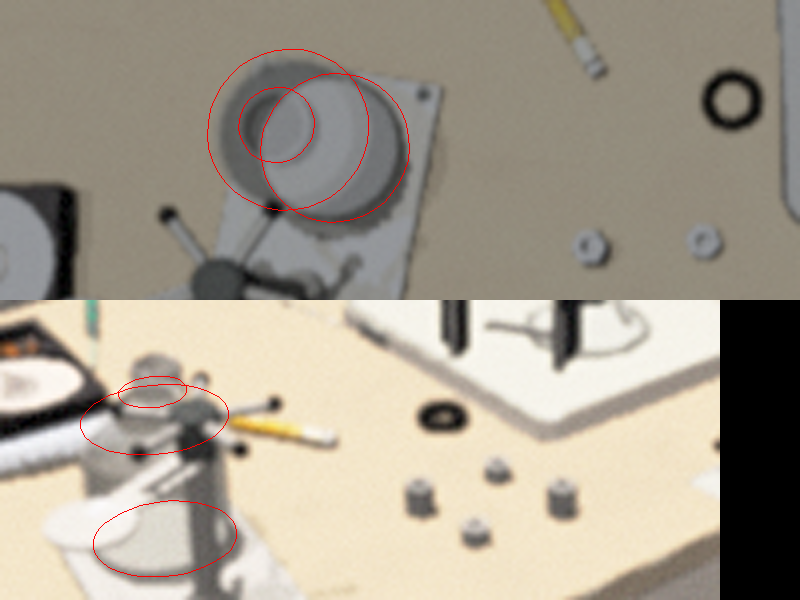

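Run:
```python
from h import *
q=lambda p:((proj("scene",p)-[130,210])*4+[0,300])
print("hub",q([.474,.382,.158]),"post foot",q([.474,.382,.008]),"disc",q([.445,.472,.125]))
def tri(a,b):
    o1,d1=ray("top",*a);o2,d2=ray("scene",*b);A=np.column_stack([d1,-d2]);k=np.linalg.lstsq(A,o2-o1,rcond=None)[0]
    return ((o1+d1*k[0])+(o2+d2*k[1]))/2,np.linalg.norm(o1+d1*k[0]-o2-d2*k[1])
S=lambda x,y:(x/4+130,(y-300)/4+210);T=lambda x,y:(x/4+70,y/4+170)
print("rim",tri(T(281,129),S(157,366)));print("hub",tri((124.5,240.75),S(193,413)))
```

```text
hub [197.6 401.6] post foot [213.2 608. ] disc [ 92.8 516.8]
rim (array([0.56366861, 0.35654555, 0.13725383]), np.float64(0.005633650061046412))
hub (array([0.47460768, 0.38514518, 0.15086255]), np.float64(0.00039193036648422315))
```

```bash
cat >> h.py <<'E'
def hexphase(img,c):
    """6-fold phase of outline in world: angle (deg, mod 60) of flat normals, and strength"""
    x0,y0=int(c[0])-9,int(c[1])-9
    im=cv2.GaussianBlur(cv2.resize(img[y0:y0+19,x0:x0+19],None,fx=8,fy=8,interpolation=cv2.INTER_CUBIC),(0,0),2)
    out=[]
    lab=cv2.cvtColor(im,cv2.COLOR_BGR2LAB).astype(int)
    for th in(4,5,6,8):
        m=(np.abs(lab[...,2]-np.median(lab[...,2]))>th).astype(np.uint8)
        k=max(cv2.findContours(m,0,1)[0],key=cv2.contourArea);f=np.zeros_like(m);cv2.drawContours(f,[k],0,1,-1)
        M=cv2.moments(f,True);cx,cy=M["m10"]/M["m00"],M["m01"]/M["m00"]
        ys,xs=np.nonzero(f);r=np.hypot(xs-cx,ys-cy);a=np.arctan2(-(xs-cx),-(ys-cy)) # world angle: up=+x, left=+y
        z=np.sum(r**6*np.exp(6j*a))/np.sum(r**6)
        out.append((round((np.degrees(np.angle(z))/6+30)%60,1),round(abs(z),3)))
    return out
E
python3 - <<'E'
from h import *
t=snapshot("top")
for c in [(245.4,229.9),(217.1,231.5),(220.4,253.2),(247.7,256.2)]: print(c,hexphase(t,c))
E
```

```text
(245.4, 229.9) [(np.float64(51.4), np.float64(0.081)), (np.float64(50.8), np.float64(0.077)), (np.float64(50.0), np.float64(0.079)), (np.float64(47.0), np.float64(0.1))]
(217.1, 231.5) [(np.float64(2.9), np.float64(0.069)), (np.float64(3.9), np.float64(0.067)), (np.float64(4.7), np.float64(0.059)), (np.float64(5.5), np.float64(0.075))]
(220.4, 253.2) [(np.float64(56.9), np.float64(0.105)), (np.float64(57.5), np.float64(0.104)), (np.float64(57.5), np.float64(0.119)), (np.float64(58.9), np.float64(0.113))]
(247.7, 256.2) [(np.float64(36.0), np.float64(0.116)), (np.float64(36.2), np.float64(0.112)), (np.float64(36.7), np.float64(0.108)), (np.float64(36.8), np.float64(0.102))]
```

The phases agree across thresholds. I'll grasp tall D at (0.4333,0.1224) with yaw 36.5°.

Run:
```python
from h import *
show()
rows([(.4333,.1224,.10,36.5,.6),(.4333,.1224,.013,36.5,.6)])
```

```text
t 6.22 pos [0.2775 0.3004 0.2484] yaw 33.7 j [ 0.83  0.04 -0.24  1.29 -0.01  1.81] F [0.  0.5 0.7] open 0.0511
[15.05, 3.04, 23.32, -0.049, 0.009, -0.003, 0.6]
[23.75, 3.02, 23.25, -0.049, 0.009, -0.003, 0.6]
```

Call:
carry_out(rows=[[15,3,23.3,-0.05,0.01,0,0.6],[15,3,23.3,-0.05,0.01,0,0.6],[15,3,23.3,-0.05,0.01,0,0.6],[15,3,23.3,-0.05,0.01,0,0.6],[15,3,23.3,-0.05,0.01,0,0.6],[15,3,23.3,-0.05,0.01,0,0.6],[19,3,23.3,-0.05,0.01,0,0.6],[23.7,3,23.3,-0.05,0.01,0,0.6],[23.7,3,23.3,-0.05,0.01,0,0.6]])

```text
t: 7.35
tool_pos: [0.4316, 0.122, 0.0118]
tcp_rot: [0.727, 1.45, -0.728]
contact_force: [0.2, 0.2, 0.3]
opening: 0.0514
```

Call:
carry_out(rows=[[0,0,0,0,0,0,0],[0,0,0,0,0,0,0],[0,0,0,0,0,0,0],[0,0,0,0,0,0,0]], grip_force=60)

```text
t: 7.85
tool_pos: [0.4327, 0.1227, 0.0136]
tcp_rot: [0.729, 1.448, -0.725]
contact_force: [-1.9, 1.4, 8.5]
opening: 0.0214
```

Run:
```python
from h import *
show()
rows([(.4333,.1224,.16,36.5,0),(.50,.30,.20,36.5,0),(.5655,.3615,.175,78,0),(.5655,.3615,.139,78,0)])
```

```text
t 7.85 pos [0.4327 0.1227 0.0136] yaw 36.6 j [ 0.27  0.32 -0.57  0.69  0.    1.21] F [-1.9  1.4  8.5] open 0.0214
[-14.64, 0.04, 0.01, 0.002, -0.003, -0.001, 0]
[-18.6, 15.99, -10.28, 0.002, -0.003, -0.001, 0]
[-16.09, 24.92, -11.3, -0.722, -0.002, -0.002, 0]
[-12.49, 24.91, -11.29, -0.722, -0.002, -0.002, 0]
```

Call:
carry_out(rows=[[-4,0,0,0,0,0,0],[-9,0,0,0,0,0,0],[-14.6,0,0,0,0,0,0],[-18.6,8,-5,0,0,0,0],[-18.6,16,-10.3,-0.2,0,0,0],[-18.6,16,-10.3,-0.4,0,0,0],[-17,24.9,-11.3,-0.6,0,0,0],[-16.1,24.9,-11.3,-0.72,0,0,0],[-16.1,24.9,-11.3,-0.72,0,0,0],[-16.1,24.9,-11.3,-0.72,0,0,0]])

```text
t: 9.1
tool_pos: [0.5649, 0.361, 0.1759]
tcp_rot: [0.17, 1.565, -0.166]
contact_force: [0.1, -0.9, 0.2]
opening: 0.0212
```

Run:
```python
from h import *
show()
rows([(.5655,.3615,.139,78,0)])
t=snapshot("top");s=snapshot("scene");cv2.imwrite("pics/c5.png",np.hstack([crop("",t,90,170,100,100,4),crop("",s,130,210,100,100,4)]))
```

```text
t 9.1 pos [0.5649 0.361  0.1759] yaw 77.8 j [0.57 0.51 0.24 1.3  0.   0.78] F [ 0.1 -0.9  0.2] open 0.0212
[3.69, 0.05, 0.06, -0.004, -0.001, -0.003, 0]
```

View pics/c5.png

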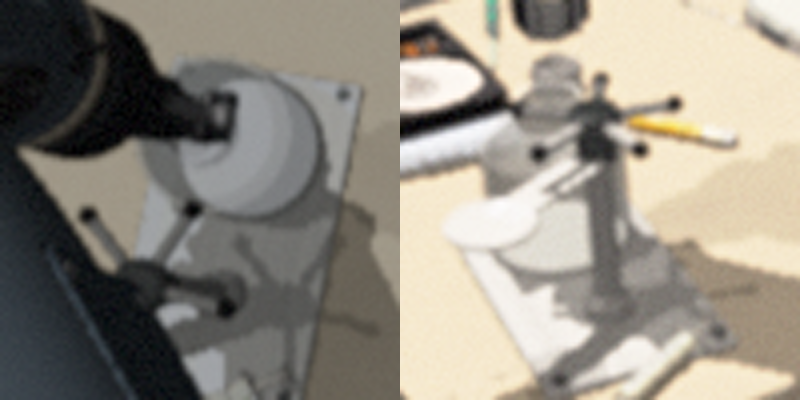

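Run:
```python
from h import *
for z in (0,.03):
    p=onz("top",197,127,z);print(p,(proj("scene",p)-[130,210])*4+[400,0])
for z in(.1,.12,.145,.165): print(z,(proj("scene",[.5655,.3615,z])-[130,210])*4+[400,0])
```

```text
[0.7752 0.2502 0.    ] [554.8  87.2]
[0.7659 0.244  0.03  ] [565.2  55.2]
0.1 [557.6 118.8]
0.12 [555.2  92. ]
0.145 [552.  58.]
0.165 [549.6  30. ]
```

The grey shape above the neck in the scene view is a background cube, since its projection matches. The mouth is where I expected, so I'll lower and release.

Call:
carry_out(rows=[[2,0,0,0,0,0,0],[3.7,0.1,0.1,0,0,0,0],[3.7,0.1,0.1,0,0,0,0],[3.7,0.1,0.1,0,0,0,0.45],[3.7,0.1,0.1,0,0,0,0.45],[3.7,0.1,0.1,0,0,0,0.45],[3.7,0.1,0.1,0,0,0,0.45],[-2,0,0,0,0,0,0.45],[-5,0,0,0,0,0,0.45],[-5,-13,4,0.2,0,0,0.6],[-5,-19,5,0.4,0,0,0.6],[-5,-19,5,0.4,0,0,0.6]])

```text
t: 10.7
tool_pos: [0.5732, 0.1717, 0.2261]
tcp_rot: [0.485, 1.517, -0.48]
contact_force: [0.7, 0.2, 0.6]
opening: 0.0512
```

Run:
```python
from h import *
show()
t=snapshot("top");s=snapshot("scene");cv2.imwrite("pics/c6.png",np.hstack([crop("",t,90,170,100,100,4),crop("",s,130,210,100,100,4)]))
for c,k in blobs(t,205,218,262,268): print("top",c.round(1),k)
for c,k in blobs(s,224,248,282,276): print("scene",c.round(1),k)
rows([(.4974,.198,.10,64,.6),(.4974,.198,.014,64,.6)])
```

```text
t 10.7 pos [0.5732 0.1717 0.2261] yaw 54.7 j [0.29 0.37 0.13 1.33 0.   0.91] F [0.7 0.2 0.6] open 0.0512
top [249.1 238.5] [  23.     0.    34.    50.  4476.5]
scene [253.8 252.3] [ 26.5    1.25   7.75   7.5  179.25]
scene [234.6 258.6] [  6.75   5.75   8.25  10.75 274.  ]
scene [248.4 267.1] [ 20.75  15.75   8.5    7.75 196.25]
[12.65, -1.99, -7.9, -0.166, -0.001, -0.002, 0.6]
[21.25, -2.0, -7.89, -0.166, -0.001, -0.002, 0.6]
```

View pics/c6.png

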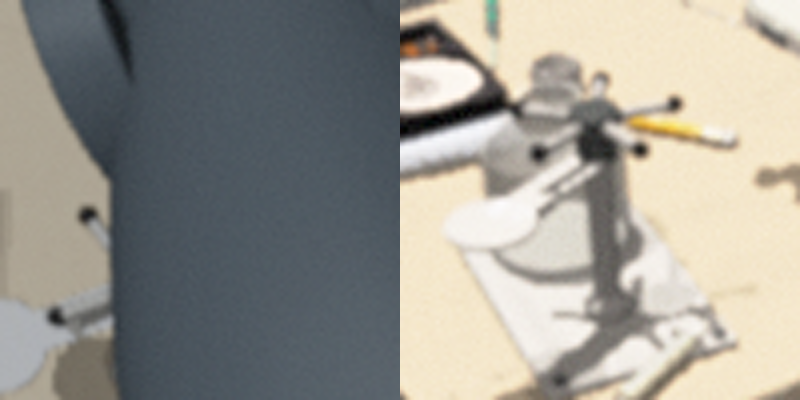

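The arm hides the top view here and the shutter hides the canister floor, so I'll check the drop later. The remaining hexes haven't moved. Next is tall B.

Call:
carry_out(rows=[[5,-2,-7.9,-0.17,0,0,0.6],[12.6,-2,-7.9,-0.17,0,0,0.6],[12.6,-2,-7.9,-0.17,0,0,0.6],[12.6,-2,-7.9,-0.17,0,0,0.6],[17,-2,-7.9,-0.17,0,0,0.6],[21.1,-2,-7.9,-0.17,0,0,0.6],[21.1,-2,-7.9,-0.17,0,0,0.6]])

```text
t: 11.68
tool_pos: [0.497, 0.1978, 0.0149]
tcp_rot: [0.353, 1.544, -0.352]
contact_force: [0.4, -0.3, 0.6]
opening: 0.0515
```

Call:
carry_out(rows=[[0,0,0,0,0,0,0],[0,0,0,0,0,0,0],[0,0,0,0,0,0,0],[0,0,0,0,0,0,0]], grip_force=60)

```text
t: 12.18
tool_pos: [0.4988, 0.1984, 0.0173]
tcp_rot: [0.354, 1.541, -0.35]
contact_force: [0.1, 0.0, 4.5]
opening: 0.0206
```

Run:
```python
from h import *
show()
rows([(.4974,.198,.20,64,0),(.5655,.3615,.19,78,0),(.5655,.3615,.139,78,0)])
```

```text
t 12.18 pos [0.4988 0.1984 0.0173] yaw 64.2 j [ 0.38  0.43 -0.36  0.78  0.    0.83] F [0.1 0.  4.5] open 0.0206
[-18.27, -0.04, -0.1, 0.004, 0.0, -0.003, 0]
[-17.23, 17.64, -1.07, -0.24, 0.001, -0.003, 0]
[-12.13, 17.62, -1.07, -0.24, 0.001, -0.003, 0]
```

Call:
carry_out(rows=[[-6,0,0,0,0,0,0],[-12,0,0,0,0,0,0],[-18.3,0,0,0,0,0,0],[-18.3,6,-0.3,-0.1,0,0,0],[-17.5,12,-0.6,-0.24,0,0,0],[-17.2,17.6,-1.1,-0.24,0,0,0],[-17.2,17.6,-1.1,-0.24,0,0,0],[-17.2,17.6,-1.1,-0.24,0,0,0]])

```text
t: 13.18
tool_pos: [0.565, 0.3613, 0.1908]
tcp_rot: [0.166, 1.563, -0.162]
contact_force: [-1.2, -0.0, 0.1]
opening: 0.0206
```

Run:
```python
from h import *
show()
rows([(.5655,.3615,.139,78,0),(.5655,.3615,.25,78,0.6),(.28,.30,.25,60,0.6)])
```

```text
t 13.18 pos [0.565  0.3613 0.1908] yaw 78.0 j [0.57 0.51 0.27 1.33 0.   0.78] F [-1.2 -0.   0.1] open 0.0206
[5.18, 0.02, 0.04, 0.0, 0.002, -0.003, 0]
[-5.92, 0.05, 0.06, 0.0, 0.002, -0.003, 0.6]
[-6.0, -11.89, -26.59, 0.315, 0.001, -0.003, 0.6]
```

Call:
carry_out(rows=[[3,0,0,0,0,0,0],[5.2,0,0,0,0,0,0],[5.2,0,0,0,0,0,0],[5.2,0,0,0,0,0,0.45],[5.2,0,0,0,0,0,0.45],[5.2,0,0,0,0,0,0.45],[5.2,0,0,0,0,0,0.45],[0,0,0,0,0,0,0.45],[-6,0,0,0,0,0,0.45],[-6,-6,-13,0.2,0,0,0.6],[-6,-12,-26.6,0.31,0,0,0.6],[-6,-12,-26.6,0.31,0,0,0.6]])

```text
t: 14.68
tool_pos: [0.38, 0.3204, 0.2503]
tcp_rot: [0.411, 1.53, -0.405]
contact_force: [-0.7, 0.0, 0.9]
opening: 0.0515
```

Call:
carry_out(rows=[[0,-4,-10,0,0,0,0.6],[0,-4,-10,0,0,0,0.6],[0,-4,-10,0,0,0,0.6]])

```text
t: 15.05
tool_pos: [0.2708, 0.3355, 0.2507]
tcp_rot: [0.409, 1.531, -0.402]
contact_force: [1.3, 0.8, 0.1]
opening: 0.0513
```

Run:
```python
from h import *
show()
t=snapshot("top");s=snapshot("scene");cv2.imwrite("pics/c7.png",np.hstack([crop("",t,90,170,100,120,4),crop("",s,130,210,100,120,4)]))
for c,k in blobs(t,205,218,262,268): print("top",c.round(1),k,onz("top",*c,.014),hexphase(t,c))
for c,k in blobs(s,224,248,282,276): print("scene",c.round(1),k)
```

```text
t 15.05 pos [0.2708 0.3355 0.2507] yaw 60.3 j [ 0.89  0.07 -0.2   1.3   0.    1.41] F [1.3 0.8 0.1] open 0.0513
top [245.5 229.9] [ 36.5    8.     9.     8.75 243.25] [0.4998 0.1275 0.014 ] [(np.float64(46.8), np.float64(0.096)), (np.float64(45.8), np.float64(0.082)), (np.float64(44.6), np.float64(0.08)), (np.float64(44.3), np.float64(0.098))]
top [220.4 253.2] [ 11.5   31.5    9.     8.5  241.75] [0.4429 0.192  0.014 ] [(np.float64(59.5), np.float64(0.111)), (np.float64(59.7), np.float64(0.118)), (np.float64(59.2), np.float64(0.115)), (np.float64(59.5), np.float64(0.119))]
scene [253.9 251.8] [ 27.25   1.     6.25   6.75 136.25]
scene [248.5 267.4] [ 21.5   16.     7.     7.75 167.5 ]
```

View pics/c7.png

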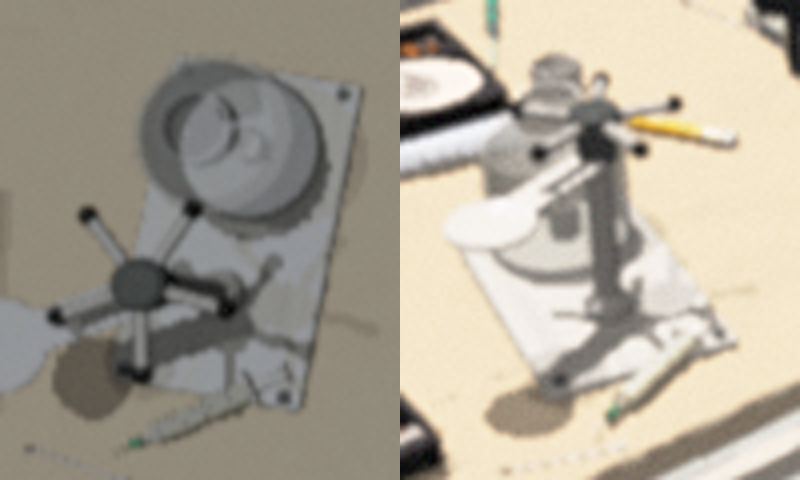

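Run:
```python
from h import *
t=cv2.imread("pics/c7.png")
a=cv2.resize(t[60:240,130:340],None,fx=2,fy=2);b=cv2.resize(t[110:290,470:680],None,fx=2,fy=2,interpolation=cv2.INTER_CUBIC)
f=lambda i:cv2.merge([cv2.createCLAHE(3,(2,2)).apply(c) for c in cv2.split(i)])
cv2.imwrite("pics/c8.png",np.hstack([f(a),f(b)])[:,:800])
```

```text
(no output)
```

View pics/c8.png

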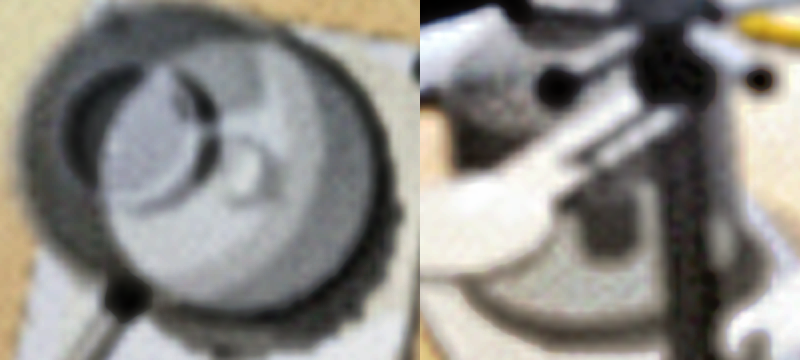

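The top crop shows two spacers inside the clear canister, one at crop (240,170) and one at (235,80), and neither is on the bench. Next I'll close the shutter.

Run:
```python
from h import *
show()
A=np.array([.474,.3822])
p=lambda r,d:tuple(A+r*np.array([np.cos(np.radians(d)),np.sin(np.radians(d))]))
rows([(*p(.042,72),.25,34,0),(*p(.042,72),.148,34,0)])
print()
s0=(*p(.042,72),.148,34,0)
# orbit relative rows once at s0 with yaw 34
for d in range(62,-70,-10):
    v=Rdown(np.radians(34)).T@np.array([*(np.array(p(.042,d))-np.array(p(.042,72))),0])*100;print(d,v.round(1)[1:])
```

```text
t 15.15 pos [0.2734 0.3359 0.2505] yaw 60.2 j [ 0.89  0.07 -0.19  1.3  -0.    1.41] F [ 0.   0.  -0.7] open 0.051
[0.16, 18.09, 14.26, 0.458, 0.0, -0.005, 0]
[10.36, 18.04, 14.25, 0.458, 0.0, -0.005, 0]

62 [0.4 0.6]
52 [0.7 1.3]
42 [0.8 2. ]
32 [0.9 2.7]
22 [0.8 3.5]
12 [0.6 4.2]
2 [0.3 4.8]
-8 [-0.2  5.4]
-18 [-0.7  5.9]
-28 [-1.3  6.3]
-38 [-2.   6.6]
-48 [-2.7  6.7]
-58 [-3.5  6.8]
-68 [-4.2  6.7]
```

Call:
carry_out(rows=[[0,18.1,14.3,0.46,0,0,0],[0,18.1,14.3,0.46,0,0,0],[0,18.1,14.3,0.46,0,0,0],[0,18.1,14.3,0.46,0,0,0],[0,18.1,14.3,0.46,0,0,0],[0,18.1,14.3,0.46,0,0,0],[5,18.1,14.3,0.46,0,0,0],[8,18.1,14.3,0.46,0,0,0],[10.3,18.1,14.3,0.46,0,0,0],[10.3,18.1,14.3,0.46,0,0,0]])

```text
t: 16.4
tool_pos: [0.4863, 0.4213, 0.1477]
tcp_rot: [0.765, 1.432, -0.761]
contact_force: [-0.5, 0.3, 0.2]
opening: -0.0001
```

Call:
carry_out(rows=[[0,0.4,0.6,0,0,0,0],[0,0.7,1.3,0,0,0,0],[0,0.8,2,0,0,0,0],[0,0.9,2.7,0,0,0,0],[0,0.8,3.5,0,0,0,0],[0,0.6,4.2,0,0,0,0],[0,0.3,4.8,0,0,0,0],[0,-0.2,5.4,0,0,0,0],[0,-0.7,5.9,0,0,0,0],[0,-1.3,6.3,0,0,0,0],[0,-1.6,6.5,0,0,0,0]])

```text
t: 17.77
tool_pos: [0.509, 0.3579, 0.1476]
tcp_rot: [0.765, 1.432, -0.762]
contact_force: [1.2, 2.8, 0.3]
opening: -0.0002
```

Run:
```python
from h import *
show()
A=np.array([.474,.3822]);s=st()[0];d=s["tool_pos"][:2]-A;print(np.linalg.norm(d),np.degrees(np.arctan2(d[1],d[0])))
p=lambda r,d:tuple(A+r*np.array([np.cos(np.radians(d)),np.sin(np.radians(d))]))
rows([(*p(.042,d),.148,34,0) for d in range(-36,-80,-4)])
```

```text
t 17.77 pos [0.509  0.3579 0.1476] yaw 33.9 j [0.61 0.44 0.05 1.17 0.   1.59] F [1.2 2.8 0.3] open -0.0002
0.042599265365006 -34.74432912879791
[-0.04, -0.11, -0.02, -0.002, -0.001, -0.002, 0]
[-0.04, -0.39, 0.07, -0.002, -0.001, -0.002, 0]
[-0.04, -0.67, 0.14, -0.002, -0.001, -0.002, 0]
[-0.04, -0.96, 0.19, -0.002, -0.001, -0.002, 0]
[-0.04, -1.25, 0.22, -0.002, -0.001, -0.002, 0]
[-0.04, -1.54, 0.23, -0.002, -0.001, -0.002, 0]
[-0.04, -1.84, 0.22, -0.002, -0.001, -0.002, 0]
[-0.04, -2.13, 0.19, -0.002, -0.001, -0.002, 0]
[-0.04, -2.42, 0.14, -0.002, -0.001, -0.002, 0]
[-0.05, -2.7, 0.07, -0.002, -0.001, -0.002, 0]
[-0.05, -2.98, -0.02, -0.002, -0.001, -0.002, 0]
```

Call:
carry_out(rows=[[0,-0.4,0.1,0,0,0,0],[0,-0.8,0.2,0,0,0,0],[0,-1.2,0.2,0,0,0,0],[0,-1.6,0.2,0,0,0,0],[0,-1.6,0.2,0,0,0,0]])

```text
t: 18.4
tool_pos: [0.4973, 0.3474, 0.1478]
tcp_rot: [0.766, 1.431, -0.761]
contact_force: [4.9, 2.6, -0.2]
opening: -0.0001
```

Call:
carry_out(rows=[[0,-0.3,0,0,0,0,0],[0,-0.3,0,0,0,0,0]])

```text
t: 18.65
tool_pos: [0.4968, 0.3466, 0.1484]
tcp_rot: [0.769, 1.428, -0.758]
contact_force: [10.6, 5.2, -3.2]
opening: 0.0002
```

Call:
carry_out(rows=[[0,-0.3,0,0,0,0,0],[0,-0.3,0,0,0,0,0]])

```text
t: 18.9
tool_pos: [0.4966, 0.3458, 0.149]
tcp_rot: [0.772, 1.424, -0.754]
contact_force: [10.7, 5.1, -3.5]
opening: 0.0001
```

Call:
carry_out(rows=[[0,-0.5,0,0,0,0,0],[0,-0.6,0,0,0,0,0],[0,-0.6,0,0,0,0,0]])

```text
t: 19.27
tool_pos: [0.4963, 0.3443, 0.1503]
tcp_rot: [0.778, 1.417, -0.748]
contact_force: [19.2, 8.0, -4.7]
opening: -0.0003
```

Call:
carry_out(rows=[[0,0.5,0,0,0,0,0],[-5,0.5,0,0,0,0,0.4],[-10,0.5,0,0,0,0,0.6],[-10,-20,-13,0,0,0,0.6],[-10,-20,-13,0,0,0,0.6],[-10,-20,-13,0,0,0,0.6],[-10,-20,-13,0,0,0,0.6],[-10,-20,-13,0,0,0,0.6]])

```text
t: 20.27
tool_pos: [0.2521, 0.3388, 0.2451]
tcp_rot: [0.774, 1.419, -0.747]
contact_force: [-0.3, 0.7, 0.3]
opening: 0.0515
```

Run:
```python
from h import *
show()
t=snapshot("top");s=snapshot("scene");cv2.imwrite("pics/c9.png",np.hstack([crop("",t,90,170,100,120,4),crop("",s,130,210,100,120,4)]))
for c,k in blobs(t,205,218,262,268): print("top",c.round(1),k,onz("top",*c,.014),hexphase(t,c))
```

```text
t 20.27 pos [0.2521 0.3388 0.2451] yaw 34.0 j [ 0.94  0.05 -0.24  1.27 -0.01  1.92] F [-0.3  0.7  0.3] open 0.0515
top [245.5 229.9] [ 36.5    8.     9.     8.75 243.  ] [0.4997 0.1275 0.014 ] [(np.float64(49.1), np.float64(0.073)), (np.float64(47.5), np.float64(0.081)), (np.float64(46.0), np.float64(0.081)), (np.float64(44.6), np.float64(0.086))]
top [220.4 253.2] [ 11.5   31.5    9.     8.5  240.75] [0.4429 0.192  0.014 ] [(np.float64(59.6), np.float64(0.134)), (np.float64(59.7), np.float64(0.13)), (np.float64(60.0), np.float64(0.128)), (np.float64(58.8), np.float64(0.121))]
```

View pics/c9.png

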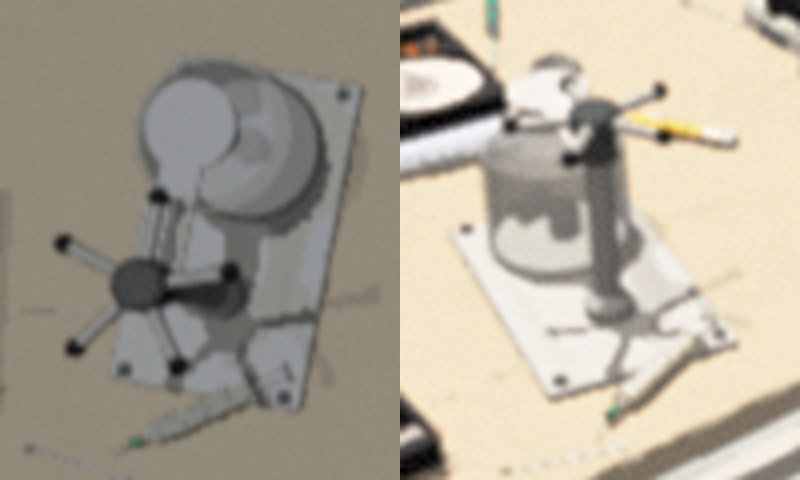

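The disc is now over the mouth, at crop (190,125). I'll check that the wheel turned the full 120.3° by comparing ball angles in the open and shut pictures.

Run:
```python
from h import *
A=np.array([.474,.3822])
def balls(f):
    g=cv2.cvtColor(cv2.imread(f)[:, :400],cv2.COLOR_BGR2GRAY)
    m=(g<48).astype(np.uint8);m=cv2.morphologyEx(m,cv2.MORPH_OPEN,np.ones((5,5)))
    N,L,s,c=cv2.connectedComponentsWithStats(m);out=[]
    for i in range(1,N):
        if 60<s[i][4]<900:
            p=onz("top",(c[i][0]+.5)/4-.5+90,(c[i][1]+.5)/4-.5+170,.149)[:2]
            out.append((p,s[i][4]))
    P=np.array([p for p,_ in out if .035<np.linalg.norm(p-A)<.07]);C=P.mean(0)
    d=P-C;return C,[(round(np.linalg.norm(v),4),round(np.degrees(np.arctan2(v[1],v[0])),1)) for v in d]
print("open",balls("pics/c7.png"));print("shut",balls("pics/c9.png"))
# initial
t=cv2.imread("pics/top0.png");cv2.imwrite("pics/x.png",crop("",t,90,170,100,120,4));print("init",balls("pics/x.png"))
```

```text
open (array([0.4786  , 0.398125]), [(np.float64(0.057), np.float64(-48.6)), (np.float64(0.0404), np.float64(25.6)), (np.float64(0.0405), np.float64(120.8)), (np.float64(0.0542), np.float64(-169.9))])
shut (array([0.4728, 0.3977]), [(np.float64(0.0557), np.float64(-24.0)), (np.float64(0.0415), np.float64(50.1)), (np.float64(0.0412), np.float64(143.2)), (np.float64(0.0559), np.float64(-142.8))])
init (array([0.47394, 0.385  ]), [(np.float64(0.0505), np.float64(-6.5)), (np.float64(0.0512), np.float64(65.8)), (np.float64(0.0504), np.float64(-78.6)), (np.float64(0.0506), np.float64(137.9)), (np.float64(0.0505), np.float64(-149.6))])
```

Run:
```python
from h import *
A=np.array([.474,.385])
for f in("c7","c9","x"):
    g=cv2.cvtColor(cv2.imread(f"pics/{f}.png")[:, :400],cv2.COLOR_BGR2GRAY)
    m=(g<48).astype(np.uint8);m=cv2.morphologyEx(m,cv2.MORPH_OPEN,np.ones((5,5)))
    N,L,s,c=cv2.connectedComponentsWithStats(m);ph=[]
    for i in range(1,N):
        d=onz("top",(c[i][0]+.5)/4-.5+90,(c[i][1]+.5)/4-.5+170,.149)[:2]-A
        if 60<s[i][4]<900 and .035<np.linalg.norm(d)<.07: ph.append(round((np.degrees(np.arctan2(d[1],d[0]))+36)%72-36,1))
    print(f,ph,np.mean(ph))
```

```text
c7 [np.float64(-35.0), np.float64(-35.3), np.float64(-26.0), np.float64(-35.4), np.float64(31.8)] -19.979999999999997
c9 [np.float64(-11.4), np.float64(-11.7), np.float64(-11.6), np.float64(-11.2)] -11.475000000000001
x [np.float64(-6.5), np.float64(-6.1), np.float64(-6.7), np.float64(-6.0), np.float64(-5.7)] -6.2
```

The wheel turned −11.5° ↔ 108.8°, which is 120.3° or 2.10 rad, so it went from stop to stop and the shutter is fully shut. Next I'll measure the rack precisely.

Run:
```python
from h import *
t=snapshot("top");cv2.imwrite("pics/c10.png",crop("",t,400,203,50,75,8))
im=crop("",t,405,205,40,70,8)
print([onz("top",u,v,.3) for u,v in((308,205),(342,208))])
lab=cv2.cvtColor(im,cv2.COLOR_BGR2LAB).astype(int);g=lab[...,2]
print(np.median(g),g.min())
for th in(4,6,8):
    m=(g-np.median(g)<-th).astype(np.uint8);k=max(cv2.findContours(m,0,1)[0],key=cv2.contourArea)
    c,wh,a=cv2.minAreaRect(k);bx=cv2.boxPoints((c,wh,a))/8-.44+[405,205];P=np.array([onz("top",*b,.006)[:2] for b in bx])
    M=cv2.moments(k);cc=(M["m10"]/M["m00"]/8-.44+405,M["m01"]/M["m00"]/8-.44+205)
    L=[(np.linalg.norm(P[i]-P[i-1]).round(4),np.degrees(np.arctan2(*(P[i]-P[i-1])[::-1])).round(1)) for i in range(4)]
    print(th,a,"c",onz("top",*cc,.006),P.mean(0),L)
```

```text
[array([ 0.5233, -0.0208,  0.3   ]), array([ 0.5154, -0.0848,  0.3   ])]
136.0 124
4 10.619654655456543 c [ 0.4589 -0.3264  0.006 ] [ 0.4596   -0.326625] [(np.float64(0.0448), np.float64(77.6)), (np.float64(0.1417), np.float64(-13.9)), (np.float64(0.0454), np.float64(-102.7)), (np.float64(0.1415), np.float64(165.9))]
6 10.337689399719238 c [ 0.4588 -0.3261  0.006 ] [ 0.459575 -0.3262  ] [(np.float64(0.0433), np.float64(77.9)), (np.float64(0.1404), np.float64(-13.6)), (np.float64(0.0437), np.float64(-102.4)), (np.float64(0.1402), np.float64(166.2))]
8 11.16487979888916 c [ 0.4703 -0.3203  0.006 ] [ 0.46175  -0.320125] [(np.float64(0.0293), np.float64(77.0)), (np.float64(0.1365), np.float64(-14.4)), (np.float64(0.0296), np.float64(-103.3)), (np.float64(0.1364), np.float64(165.4))]
```

View pics/c10.png

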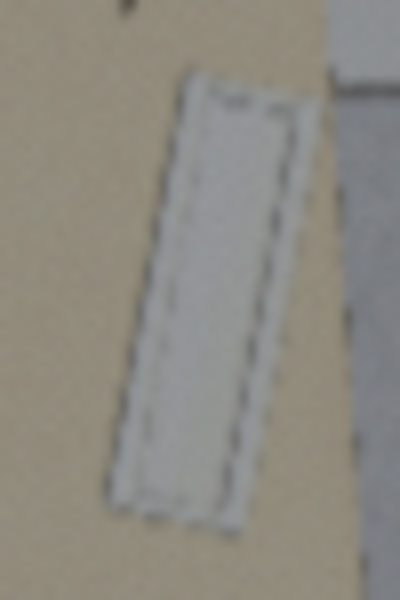

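The rack measures 140 × 43.5 mm with its channel visible: centre (0.459,−0.326), angle −13.5°. I'll grasp short C at yaw 59°.

Run:
```python
from h import *
show()
rows([(.4429,.192,.10,59,.6),(.4429,.192,.015,59,.6)])
```

```text
t 20.43 pos [0.2559 0.3402 0.2451] yaw 33.8 j [ 0.93  0.05 -0.23  1.27 -0.01  1.91] F [-0.1 -0.2  0.7] open 0.0511
[14.78, 6.95, 22.65, -0.44, 0.01, -0.022, 0.6]
[23.28, 6.75, 22.61, -0.44, 0.01, -0.022, 0.6]
```

Call:
carry_out(rows=[[5,3,6,-0.2,0.01,-0.02,0.6],[10,7,16,-0.4,0.01,-0.02,0.6],[14.8,6.9,22.6,-0.44,0.01,-0.02,0.6],[14.8,6.9,22.6,-0.44,0.01,-0.02,0.6],[14.8,6.9,22.6,-0.44,0.01,-0.02,0.6],[14.8,6.9,22.6,-0.44,0.01,-0.02,0.6],[19,6.8,22.6,-0.44,0.01,-0.02,0.6],[23.2,6.8,22.6,-0.44,0.01,-0.02,0.6],[23.2,6.8,22.6,-0.44,0.01,-0.02,0.6]])

```text
t: 21.55
tool_pos: [0.4414, 0.1916, 0.0139]
tcp_rot: [0.423, 1.533, -0.425]
contact_force: [-0.3, -0.2, 1.0]
opening: 0.0512
```

Call:
carry_out(rows=[[0,0,0,0,0,0,0],[0,0,0,0,0,0,0],[0,0,0,0,0,0,0],[0,0,0,0,0,0,0]], grip_force=60)

```text
t: 22.05
tool_pos: [0.4423, 0.1921, 0.0156]
tcp_rot: [0.424, 1.531, -0.424]
contact_force: [-1.0, 0.1, 7.4]
opening: 0.0202
```

Run:
```python
from h import *
show()
rows([(.4429,.192,.17,59,0),(.36,-.05,.2,20,0),(.40,-.25,.17,-13.5,0),(.4298,-.3193,.12,-13.5,0)])
```

```text
t 22.05 pos [0.4423 0.1921 0.0156] yaw 59.0 j [ 0.41  0.36 -0.49  0.72  0.    0.95] F [-1.   0.1  7.4] open 0.0202
[-15.44, 0.02, 0.03, 0.0, -0.002, 0.0, 0]
[-18.44, -25.0, 5.38, 0.681, -0.002, 0.001, 0]
[-15.47, -40.08, 19.11, 1.265, -0.001, 0.001, 0]
[-10.48, -44.49, 25.24, 1.265, -0.001, 0.001, 0]
```

Call:
carry_out(rows=[[-5,0,0,0,0,0,0],[-10,0,0,0,0,0,0],[-15.4,0,0,0,0,0,0],[-18.4,-6,1.3,0.17,0,0,0],[-18.4,-12,2.6,0.34,0,0,0],[-18.4,-18,4,0.5,0,0,0],[-18.4,-25,5.4,0.68,0,0,0],[-17.5,-30,10,0.85,0,0,0],[-16.5,-35,14,1.02,0,0,0],[-15.5,-40,19,1.19,0,0,0],[-12,-44.5,25.2,1.26,0,0,0],[-10.5,-44.5,25.2,1.26,0,0,0]])

```text
t: 23.55
tool_pos: [0.4307, -0.3224, 0.1214]
tcp_rot: [1.378, 1.087, -1.377]
contact_force: [0.5, 1.8, 0.4]
opening: 0.0198
```

Run:
```python
from h import *
show()
rows([(.4298,-.3193,.06,-13.5,0),(.4298,-.3193,.021,-13.5,0)])
t=snapshot("top")
for c,k in blobs(t,205,218,262,268): print("top",c.round(1),k,onz("top",*c,.014),hexphase(t,c))
```

```text
t 23.55 pos [ 0.4307 -0.3224  0.1214] yaw -13.3 j [-0.64  0.33 -0.21  1.03 -0.    1.16] F [0.5 1.8 0.4] open 0.0198
[6.13, -0.17, -0.29, 0.003, 0.001, -0.002, 0]
[10.03, -0.18, -0.29, 0.003, 0.001, -0.002, 0]
top [245.5 229.9] [ 36.5    8.     9.     8.75 243.  ] [0.4998 0.1275 0.014 ] [(np.float64(46.0), np.float64(0.072)), (np.float64(46.4), np.float64(0.075)), (np.float64(46.5), np.float64(0.076)), (np.float64(44.3), np.float64(0.084))]
```

Call:
carry_out(rows=[[4,-0.2,-0.3,0,0,0,0],[7.5,-0.2,-0.3,0,0,0,0],[9.5,-0.2,-0.3,0,0,0,0],[9.5,-0.2,-0.3,0,0,0,0],[9.5,-0.2,-0.3,0,0,0,0]])

```text
t: 24.22
tool_pos: [0.4303, -0.3224, 0.0228]
tcp_rot: [1.377, 1.088, -1.379]
contact_force: [-0.5, -0.4, -1.6]
opening: 0.02
```

Run:
```python
from h import *
show()
rows([(.4298,-.3193,.021,-13.5,0)])
t=snapshot("top");cv2.imwrite("pics/c11.png",crop("",t,390,200,60,75,8))
```

```text
t 24.23 pos [ 0.4303 -0.3224  0.0228] yaw -13.3 j [-0.64  0.43 -0.35  0.8  -0.    1.16] F [-0.5 -0.4 -1.6] open 0.02
[0.18, -0.12, -0.29, 0.003, 0.002, -0.001, 0]
```

View pics/c11.png

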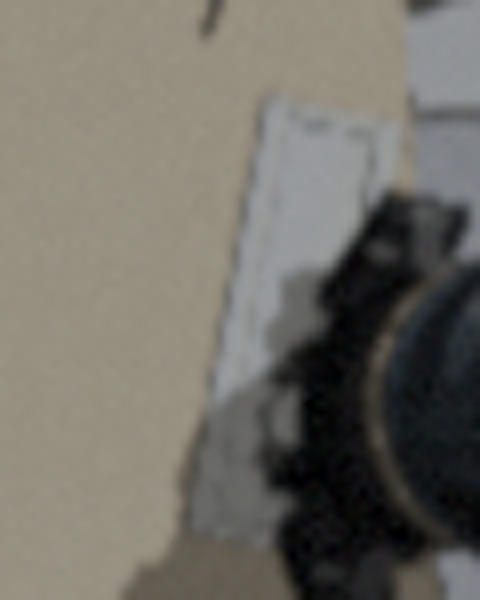

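The tool is 3 mm off toward −y. I'll correct that before releasing.

Call:
carry_out(rows=[[0,-0.1,-0.3,0,0,0,0],[0,-0.1,-0.3,0,0,0,0],[0.1,-0.1,-0.3,0,0,0,0],[0.1,-0.1,-0.3,0,0,0,0]])

```text
t: 24.78
tool_pos: [0.4301, -0.3193, 0.0219]
tcp_rot: [1.377, 1.088, -1.379]
contact_force: [0.4, -0.8, -1.0]
opening: 0.0199
```

Run:
```python
from h import *
show()
rows([(.4298,-.3193,.021,-13.5,0)])
t=snapshot("top");cv2.imwrite("pics/c12.png",crop("",t,390,200,60,75,8))
print(onz("top",390+285/8,200+415/8,.018),[(proj("top",[.459+x*.9724+y*.2334,-.3263-x*.2334+y*.9724,.006])-[390,200])*8 for x,y in((-.03,.014),(-.03,-.014),(-.03,.022))])
```

```text
t 24.77 pos [ 0.4301 -0.3193  0.0219] yaw -13.3 j [-0.64  0.42 -0.35  0.79 -0.    1.17] F [ 0.4 -0.8 -1. ] open 0.0199
[0.09, -0.03, 0.0, 0.003, 0.002, -0.001, 0]
[ 0.4306 -0.3198  0.018 ] [array([228. , 408.8]), array([316.8, 427.2]), array([203.2, 404. ])]
```

Call:
carry_out(rows=[[0.1,0,0,0,0,0,0],[0.1,0,0,0,0,0,0.4],[0.1,0,0,0,0,0,0.4],[0.1,0,0,0,0,0,0.4],[-2,0,0,0,0,0,0.4],[-7,0,0,0,0,0,0.4],[-12,0,0,0,0,0,0.6],[-16,-2,-6,0,0,0,0.6],[-16,-5,-12,0,0,0,0.6],[-16,-9,-18,0,0,0,0.6],[-16,-9,-20,0,0,0,0.6]])

```text
t: 26.2
tool_pos: [0.387, -0.1017, 0.1816]
tcp_rot: [1.377, 1.088, -1.379]
contact_force: [0.7, -0.5, -0.1]
opening: 0.0511
```

Run:
```python
from h import *
show()
t=snapshot("top");cv2.imwrite("pics/c13.png",np.hstack([crop("",t,390,200,60,75,8)[:, :],crop("",t,205,210,40,75,8)]))
for c,k in blobs(t,205,218,262,268): print("top",c.round(1),k,onz("top",*c,.014),hexphase(t,c))
rows([(.36,-.05,.2,20,.6),(.40,.1,.2,47,.6)])
```

```text
t 26.2 pos [ 0.387  -0.1017  0.1816] yaw -13.3 j [-0.26  0.06 -0.39  1.12 -0.    1.55] F [ 0.7 -0.5 -0.1] open 0.0511
top [245.5 229.9] [ 36.5    8.     9.     8.75 242.5 ] [0.4997 0.1275 0.014 ] [(np.float64(47.5), np.float64(0.083)), (np.float64(47.5), np.float64(0.087)), (np.float64(48.0), np.float64(0.081)), (np.float64(44.5), np.float64(0.084))]
[-1.84, -3.7, -4.12, -0.58, 0.0, 0.0, 0.6]
[-1.84, -3.24, -19.64, -1.052, 0.0, 0.0, 0.6]
```

View pics/c13.png

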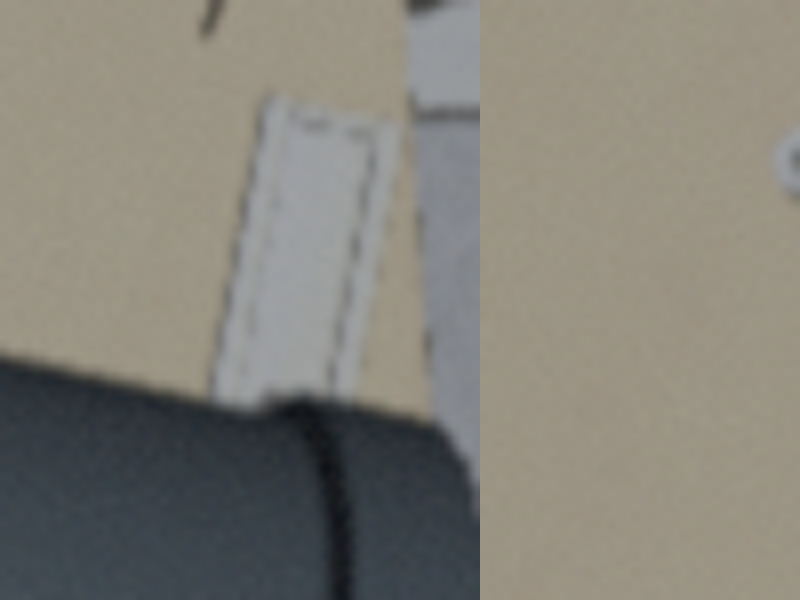

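The arm hides the placed spacer in this view, so I'll check it from the next pose. Now short A.

Call:
carry_out(rows=[[-1.8,-3.5,-4,-0.2,0,0,0.6],[-1.8,-3.5,-8,-0.4,0,0,0.6],[-1.8,-3.3,-13,-0.6,0,0,0.6],[-1.8,-3.2,-19.6,-0.8,0,0,0.6],[-1.8,-3.2,-19.6,-1.05,0,0,0.6],[-1.8,-3.2,-19.6,-1.05,0,0,0.6],[-1.8,-3.2,-19.6,-1.05,0,0,0.6]])

```text
t: 27.12
tool_pos: [0.4003, 0.0997, 0.1996]
tcp_rot: [0.588, 1.49, -0.589]
contact_force: [-0.2, -0.9, 0.4]
opening: 0.0514
```

Run:
```python
from h import *
show()
t=snapshot("top");cv2.imwrite("pics/c14.png",crop("",t,390,200,60,75,8))
for c,k in blobs(t,205,218,262,268): print("top",c.round(1),k)
rows([(.4997,.1275,.10,47,.6),(.4997,.1275,.015,47,.6)])
```

```text
t 27.12 pos [0.4003 0.0997 0.1996] yaw 46.9 j [ 0.24  0.07 -0.34  1.17 -0.    1.  ] F [-0.2 -0.9  0.4] open 0.0514
top [233.6 228.1] [   0.      0.     57.     44.   4047.75]
[9.96, 8.85, 5.32, -0.004, 0.0, 0.0, 0.6]
[18.46, 8.85, 5.32, -0.004, 0.0, 0.0, 0.6]
```

View pics/c14.png

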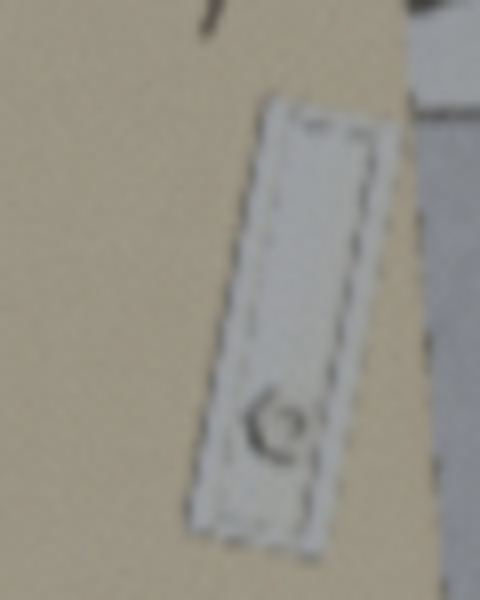

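The short stands upright in the channel at crop (275,425), with its hole facing up. Now grasp short A.

Call:
carry_out(rows=[[5,6,3.5,0,0,0,0.6],[10,8.9,5.3,0,0,0,0.6],[10,8.9,5.3,0,0,0,0.6],[10,8.9,5.3,0,0,0,0.6],[14,8.9,5.3,0,0,0,0.6],[18.4,8.9,5.3,0,0,0,0.6],[18.4,8.9,5.3,0,0,0,0.6]])

```text
t: 28.05
tool_pos: [0.4975, 0.1273, 0.0152]
tcp_rot: [0.589, 1.492, -0.593]
contact_force: [-0.0, 0.1, 0.9]
opening: 0.0513
```

Call:
carry_out(rows=[[0,0,0,0,0,0,0],[0,0,0,0,0,0,0],[0,0,0,0,0,0,0],[0,0,0,0,0,0,0]], grip_force=60)

```text
t: 28.55
tool_pos: [0.4984, 0.1274, 0.0177]
tcp_rot: [0.59, 1.489, -0.592]
contact_force: [-3.8, -1.6, 10.4]
opening: 0.0196
```

Run:
```python
from h import *
show()
rows([(.4997,.1275,.08,47,0),(.40,.10,.18,47,0),(.36,-.05,.2,20,0),(.40,-.25,.18,-13.5,0),(.4882,-.3333,.12,-13.5,0)])
```

```text
t 28.55 pos [0.4984 0.1274 0.0177] yaw 46.7 j [ 0.25  0.4  -0.41  0.76 -0.    1.01] F [-3.8 -1.6 10.4] open 0.0196
[-6.23, 0.09, 0.09, -0.005, -0.0, 0.001, 0]
[-16.22, -8.76, -5.29, -0.005, -0.0, 0.001, 0]
[-18.2, -22.42, 2.09, 0.466, -0.0, 0.001, 0]
[-16.2, -34.23, 18.72, 1.051, 0.0, 0.001, 0]
[-10.2, -34.24, 30.85, 1.051, 0.0, 0.001, 0]
```

Call:
carry_out(rows=[[-6.2,0,0,0,0,0,0],[-11,-4,-2.5,0,0,0,0],[-16.2,-8.8,-5.3,0,0,0,0],[-17,-14,-2.5,0.16,0,0,0],[-18,-19,0.5,0.32,0,0,0],[-18.2,-22.4,2.1,0.47,0,0,0],[-17.5,-26,7,0.65,0,0,0],[-17,-30,12,0.82,0,0,0],[-16.2,-34.2,18.7,1.0,0,0,0],[-14,-34.2,25,1.05,0,0,0],[-10.2,-34.2,30.8,1.05,0,0,0],[-10.2,-34.2,30.8,1.05,0,0,0]])

```text
t: 30.05
tool_pos: [0.4893, -0.3348, 0.1197]
tcp_rot: [1.38, 1.087, -1.382]
contact_force: [-0.4, 0.5, 0.2]
opening: 0.0195
```

Call:
carry_out(rows=[[0,0,0,0,0,0,0],[0,0,0,0,0,0,0]])

```text
t: 30.3
tool_pos: [0.4891, -0.3345, 0.1211]
tcp_rot: [1.381, 1.086, -1.381]
contact_force: [1.0, 0.1, 0.1]
opening: 0.0197
```

Run:
```python
from h import *
show()
rows([(.4882,-.3333,.022,-13.5,0)])
```

```text
t 30.3 pos [ 0.4891 -0.3345  0.1211] yaw -13.6 j [-0.6   0.41 -0.07  1.08 -0.    1.21] F [1.  0.1 0.1] open 0.0197
[9.91, -0.13, -0.11, -0.001, 0.001, -0.001, 0]
```

Call:
carry_out(rows=[[4,-0.1,-0.1,0,0,0,0],[7.5,-0.1,-0.1,0,0,0,0],[9.3,-0.1,-0.1,0,0,0,0],[9.3,-0.1,-0.1,0,0,0,0],[9.3,-0.1,-0.1,0,0,0,0]])

```text
t: 30.92
tool_pos: [0.489, -0.3336, 0.03]
tcp_rot: [1.38, 1.084, -1.38]
contact_force: [0.3, 0.3, -0.6]
opening: 0.0195
```

Run:
```python
from h import *
show()
rows([(.4882,-.3333,.0215,-13.5,0)])
```

```text
t 30.93 pos [ 0.489  -0.3336  0.03  ] yaw -13.5 j [-0.6   0.49 -0.2   0.87 -0.    1.21] F [ 0.3  0.3 -0.6] open 0.0195
[0.85, -0.09, -0.01, -0.001, 0.002, -0.003, 0]
```

Call:
carry_out(rows=[[0.4,0,0,0,0,0,0],[0.8,0,0,0,0,0,0],[0.8,0,0,0,0,0,0]])

```text
t: 31.3
tool_pos: [0.4888, -0.3335, 0.0218]
tcp_rot: [1.38, 1.084, -1.38]
contact_force: [0.4, 0.1, -1.0]
opening: 0.0194
```

Call:
carry_out(rows=[[0,0,0,0,0,0,0.4],[0,0,0,0,0,0,0.4],[0,0,0,0,0,0,0.4],[-2,0,0,0,0,0,0.4],[-7,0,0,0,0,0,0.4],[-12,0,0,0,0,0,0.6],[-16,-4,-6,0,0,0,0.6],[-16,-8,-12,0,0,0,0.6],[-16,-12,-18,0,0,0,0.6],[-16,-14,-24,0,0,0,0.6],[-16,-16,-30,0,0,0,0.6],[-16,-16,-36,0,0,0,0.6]])

```text
t: 32.8
tool_pos: [0.4129, 0.0225, 0.1812]
tcp_rot: [1.382, 1.083, -1.38]
contact_force: [2.3, -0.9, -0.3]
opening: 0.0515
```

Call:
carry_out(rows=[[0,-4,-6,-0.15,0,0,0.6],[0,-8,-12,-0.3,0,0,0.6],[0,-12,-18,-0.45,0,0,0.6],[0,-15,-24,-0.6,0,0,0.6],[0,-15,-24,-0.6,0,0,0.6],[0,-15,-24,-0.6,0,0,0.6]])

```text
t: 33.55
tool_pos: [0.3228, 0.2931, 0.1801]
tcp_rot: [0.934, 1.356, -0.934]
contact_force: [0.1, -0.8, 0.2]
opening: 0.051
```

Run:
```python
from h import *
show()
t=snapshot("top");s=snapshot("scene")
W=np.zeros((600,800,3),np.uint8)
W[:,:400]=crop("",t,395,200,50,75,8)
W[:300,400:]=crop("",t,90,175,100,75,4);W[300:,400:]=crop("",s,130,210,100,75,4)
cv2.imwrite("pics/c15.png",W)
print("blobs left",blobs(t,205,218,262,268),blobs(s,224,248,282,276))
i=cv2.absdiff(t,cv2.imread("pics/top0.png")).max(2);print("diff ring/brush",[int((i[a:b,c:d]>40).sum()) for a,b,c,d in((183,207,240,266),(243,263,300,358))])
```

```text
t 33.55 pos [0.3228 0.2931 0.1801] yaw 21.0 j [ 0.74  0.12 -0.33  1.12 -0.    1.94] F [ 0.1 -0.8  0.2] open 0.051
blobs left [] []
diff ring/brush [0, 0]
```

View pics/c15.png

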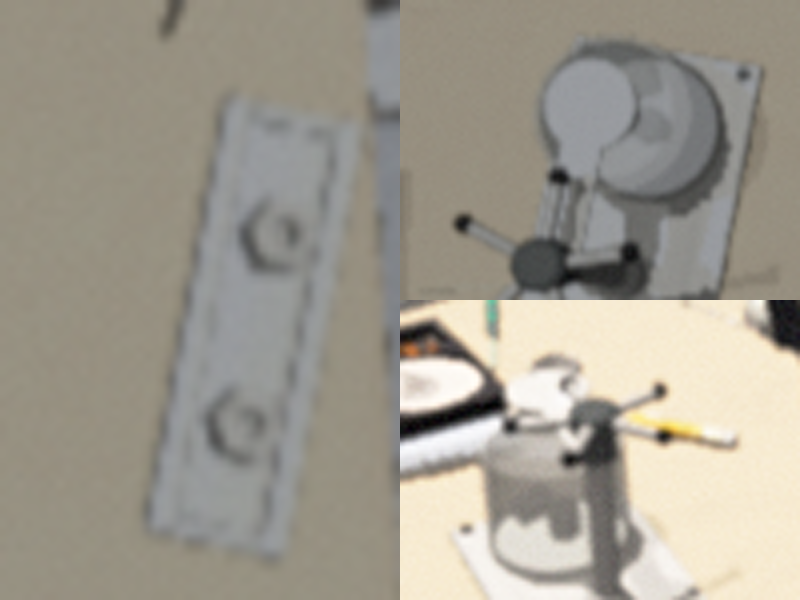

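Run:
```python
from h import *
a=np.radians(-13.5);X=np.array([np.cos(a),np.sin(a)]);Y=np.array([-X[1],X[0]])
for u,v in((288,237),(253,425),(275,237),(238,427)):
    p=onz("top",395+u/8-.44,200+v/8-.44,.017)[:2]-[.459,-.3263];print((p@X).round(4),(p@Y).round(4))
```

```text
0.029 -0.0027
-0.0307 -0.0022
0.0283 0.0012
-0.0323 0.0021
```

```bash
python3 -c "
from bench import *
print(job_done())"
```

```text
the job is handed in; nothing more can be done
None
```

I finished the job in about 34 s of robot time and handed it in. My last checks agree with that, except two that I couldn't settle fully.

**What I did:**
- Turned the star wheel counterclockwise to its open stop by pushing a spoke.
- Dropped both tall spacers (two talls and two shorts were present) through the neck.
- Turned the wheel back to its shut stop.
- Stood both short spacers in the rack channel.

**What the checks showed:**
- **Wheel:** in the camera pictures the spokes turned 120.3° (2.10 rad) between open and shut, the full travel. The disc lies over the mouth.
- **Tall spacers:** both were visible inside the clear canister from above, and no spacers remained at their starting spots on the bench. The side view showed only one before I shut it, and two dark shapes after.
- **Short spacers:** both show their holes facing up, about 60 mm apart and near the middle of the channel.
- **Brush and ring:** the pictures show no change where they lie.

**Not fully settled:**
- **Centring in the channel:** hole position and outline centre disagreed by 4 mm across the channel (about -2.5 mm and +1 to +2 mm). That is more than the 2.5 mm clearance beside a corner. I took them as centred because the tool position at release agreed.
- **Uprightness:** I judged it from the picture only and did not test it by touch.

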